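# Hang the ear defenders back on the rail

### The job

Put the stockroom's ear defenders back on their rail. Open the lid of the box until it leans back on its own and flip the stay at the box's side fully up so the lid cannot fall shut; then hang every set of ear defenders from the box over the rail's bar, headband on the bar with one cup on either side; when all are hanging still, fold the stay fully down again and close the lid. Leave the tape roll, the spray can and the tape dispenser where they are.

Things in the scene. Friction and masses are not known exactly. Their poses are not given: they have to be found in the camera images.
- box: open grey plastic box fixed to the bench, 175 (x) by 300 (y) by 140 high, walls and floor 5 thick; low plywood partitions 70 high on its floor make three bays 70 wide along y, centred at y = -88, 0, +88; origin at the centre of its underside, x towards the lid's hinge, z up. The lid's hinge line runs along y at x = +87.5, z = 140
- lid (a joint): the lid's angle, rad: 0 shut, grows as it opens, stop at 1.75 (leaning back past upright, where it stays by itself). Plate 175 by 324 by 6, 0.4 kg, overhanging the box by 12 at both y ends; the hinge is damped, so below upright the lid sinks shut slowly
- lid_bar (a point): middle of the lid's handle, a round steel bar of 12 diameter, 100 long along y, on an arm at each end. With the lid shut it lies 28 in front of the lid's front edge and 20 above its top: x = -115.5, z = 166 of the box. It turns with the lid about the hinge and can be pinched from above across its diameter at every lid angle, turning between the fingers
- stay (a joint): angle of the steel stay, rad: 0 folded (lying forward, -x, along the outside of the box's +y wall), grows as it is flipped up and back, stop at 2.0 (fully up, past upright, in front of the open lid's overhang, so that the lid cannot fall below about 1.4). Stiff pivot: it stays where left, about 2.5 N at the grip moves it
- stay_grip (a point): grip point on the stay's knob, a round black bar of 14 diameter along the box's y that sticks out 10 to 92 from the box's +y wall at the end of the stay; this point is 65 out from the wall (y = +215 of the box) and 80 from the pivot. Pinch it from above across its diameter; it turns between the fingers
- stay_pivot (a point): point on the stay's turning axis (parallel to the box's y) level with the grip point: x = +47, y = +215, z = 110 of the box. At angle a the grip point is 80 from it: 80 cos(a) towards -x and 80 sin(a) up
- rail: hanging rail fixed to the bench: a flat steel bar along y, 32 wide (x) and 16 thick (z), 336 long, its centre line 150 above the bench, on a post 24 by 16 at each end (y = +-160) with flat feet 120 (x) by 30 by 6. Origin on the bench under the middle of the bar, z up
- rail_mid (a point): middle of the rail's bar, on its centre line, 150 above the bench; axes as the rail's
- ear1_crown (a point): centre of the padded crown of a set of ear defenders standing in the box (absent in some starts): two cups 38 thick, 56 deep, 72 high, 64 apart, on a stiff arched headband; 140 wide (x, cup to cup), 56 deep (y), 130 high (z), 160 g. The crown is a block 44 (x) by 32 (y) by 18 (z), its centre 121 above the cups' underside; pinch it across its y. The crown's underside rests on the bar
- ear2_crown (a point): centre of the padded crown of a set of ear defenders standing in the box (absent in some starts): two cups 38 thick, 56 deep, 72 high, 64 apart, on a stiff arched headband; 140 wide (x, cup to cup), 56 deep (y), 130 high (z), 160 g. The crown is a block 44 (x) by 32 (y) by 18 (z), its centre 121 above the cups' underside; pinch it across its y. The crown's underside rests on the bar
- ear3_crown (a point): centre of the padded crown of a set of ear defenders standing in the box (absent in some starts): two cups 38 thick, 56 deep, 72 high, 64 apart, on a stiff arched headband; 140 wide (x, cup to cup), 56 deep (y), 130 high (z), 160 g. The crown is a block 44 (x) by 32 (y) by 18 (z), its centre 121 above the cups' underside; pinch it across its y. The crown's underside rests on the bar
- tape_roll: roll of green tape lying flat, 110 across and 48 high, origin at the centre of its underside; a bystander, leave alone
- spray_can: upright spray can, 60 across and 180 high, origin at the centre of its underside; a bystander, leave alone
- dispenser: grey desk tape dispenser, 140 by 50 by 76 high, origin at the centre of its underside; a bystander, leave alone

How it is judged:
On the way, in this order (a step that is already met when the one before it is completed fails the run):
1. the lid is open and the stay is flipped fully up (value of joint lid above 1.3 rad and value of joint stay above 1.75 rad), for 0.2 s.
2. every set of ear defenders hangs still over the bar while the lid is still propped open (z of ear1_crown in the frame of rail_mid between 0.01 and 0.026 m and x of ear1_crown in the frame of rail_mid between -0.025 and 0.025 m and y of ear1_crown in the frame of rail_mid between -0.14 and 0.14 m and angle between each of ear1_crown, ear2_crown, ear3_crown's own z axis and vertical below 0.35 rad and contact force between each of ear1, ear2, ear3 and rail above 0.2 N and linear speed of each of ear1, ear2, ear3 below 0.03 m/s and z of ear2_crown in the frame of rail_mid between 0.01 and 0.026 m and x of ear2_crown in the frame of rail_mid between -0.025 and 0.025 m and y of ear2_crown in the frame of rail_mid between -0.14 and 0.14 m and z of ear3_crown in the frame of rail_mid between 0.01 and 0.026 m and x of ear3_crown in the frame of rail_mid between -0.025 and 0.025 m and y of ear3_crown in the frame of rail_mid between -0.14 and 0.14 m and value of joint lid above 1.3 rad and value of joint stay above 1.7 rad), for 0.2 s.
At the end, for the whole second after the job is handed in: every set of ear defenders hangs at rest over the rail's bar (crown resting on the bar within 8 mm in height, 25 mm across it, between the posts, tilted under 20 degrees), the stay is folded (under 0.15 rad) and the lid shut (under 0.06 rad) (z of ear1_crown in the frame of rail_mid between 0.01 and 0.026 m and x of ear1_crown in the frame of rail_mid between -0.025 and 0.025 m and y of ear1_crown in the frame of rail_mid between -0.14 and 0.14 m and angle between each of ear1_crown, ear2_crown, ear3_crown's own z axis and vertical below 0.35 rad and contact force between each of ear1, ear2, ear3 and rail above 0.2 N and linear speed of each of ear1, ear2, ear3 below 0.03 m/s and z of ear2_crown in the frame of rail_mid between 0.01 and 0.026 m and x of ear2_crown in the frame of rail_mid between -0.025 and 0.025 m and y of ear2_crown in the frame of rail_mid between -0.14 and 0.14 m and z of ear3_crown in the frame of rail_mid between 0.01 and 0.026 m and x of ear3_crown in the frame of rail_mid between -0.025 and 0.025 m and y of ear3_crown in the frame of rail_mid between -0.14 and 0.14 m and value of joint lid below 0.06 rad and value of joint stay below 0.15 rad); the robot touches nothing.
It fails at once if the tape roll is moved more than 3 cm (distance of tape_roll from where it was at the start of the episode above 0.03 m).
It fails at once if the spray can is moved more than 3 cm (distance of spray_can from where it was at the start of the episode above 0.03 m).
It fails at once if the tape dispenser is moved more than 3 cm (distance of dispenser from where it was at the start of the episode above 0.03 m).
Of ear1, ear2, ear3 only 2 to 3 are there at a start; the rules pass over those that are not, and their reading is None.
At some moment in a run one of ear1, ear2, ear3 may be knocked a few centimetres aside while the robot is not near it.
Once in a run the grip may slacken for a moment while it holds something.
It also fails if it takes over 210 s, if anything falls off the work surface, if the arm or the gripper's body presses on something with over 40 N, if the wrist force passes 120 N, or if a joint passes its speed limit or range.

### The arm

A 6-joint arm with a two-finger parallel gripper is mounted at the origin on the work surface. World frame = base frame: x ahead of the robot, y to its left, z up, the work surface at z = 0. Lengths are in m, angles in rad, forces in N, time in s.
With the tool pointing down it reaches from about 0.3 to 0.875 m from the base axis. Payload 6.4 kg.
Tool frame: the origin (TCP) lies on the centre line of the jaws, within the pads' length; the fingertips stand 25 mm ahead of it and the grasp point (between the pads) lies 6 mm ahead of it (ctrl.tips_ahead is the z of the fingertips in the tool frame, in m); z points along the fingers, x is the direction in which the jaws open and shut, and the axes are right-handed (so a half turn about z gives the same grasp; the last joint's range is limited). The gripper opens to 85 mm and grips with 20 to 120 N. Pads are 22 mm wide; open, the fingers measure 114 mm over their backs; the gripper's body (76 mm by 85 mm) begins 54 mm behind the grasp point. The pads swing forward as they close: fully open they stand 13 mm farther back than shut.
Start: joints at [-1.529, 0.181, 1.607, -0, 1.354, -0.206], TCP at [0.141, -0.557, 0.256] pointing down, gripper open.
Joint ranges: [-2.99, 2.99], [-0.89, 2.07], [0.3, 2.58], [-1.14, 4.28], [0, 2.63], [-3.12, 3.12]. Speed limits (rad/s): [2.57, 2.57, 3.01, 3.14, 3.14, 3.14].

### API

Orientations are given as a unit quaternion [w, x, y, z].
In Python, from bench import ctrl gives the robot as it stands.
- The arm moves only by the shell command python3 -m pendant 'ROWS'. ROWS is JSON, a list that holds one entry, the list of rows, each a list of 7 numbers: the shift along the tool's x, y, z in m, then the turn, a rotation vector about the tool's x, y, z in rad, then the closure, from -1 (fully open) to 1 (shut). A call has 1 to 10 rows; each row shifts and turns the commanded pose from where the row before left it, along the tool's axes as they then stand; what a row does not reach is not made up. A row lasts 1/10 s, in which the tool goes at most 50 mm and 8.59 degrees, less where a joint would pass 70% of its speed; a pose out of reach is approached as far as the arm can. A call with a gripper value outside its range is refused whole. The fingers move at their own pace and stop on an object; the grip force is fixed at half the most. Time passes only in rows, so rows that do not move let the fingers close. It gives the time, the measured TCP pose, the force and the opening at its end, in the units of the state.
- ctrl.get_obs(): the state, without advancing time (a new reading comes with each control period).
- ctrl.camera(name): name is "scene" or "top"; returns (picture, depth): 420x560x3 uint8, red, green, blue; 420x560 float32, m along the optical axis (not along the pixel's ray), 0 where there is no reading.
- ctrl.calibration(name): a dict with "fov_y" (degrees; the focal length in pixels is half the picture's height over the tangent of half this angle, whatever the lens; pixels are square), "cx", "cy" (the principal point, pixels), "D" ([k1, k2, p1, p2, k3] as OpenCV has them; the pictures are not rectified), "camera_from_world" (4x4, takes a point from world to camera coordinates). Camera axes: x right, y down, z forward; pixel columns grow to the right and rows downward; lengths in m; the calibration is good to about 2 mm. A picture is of the moment at which its call begins. calibration takes no time and is no camera call.
- ctrl.hand_in(): hands the job in, once; it reports no verdict.
The state is a dict: "time_s": time; "q": joint angles; "dq": joint speeds; "joint_efforts": joint torques, N m; "eef_pos": TCP position; "eef_rot": TCP orientation; "wrist_force": force on the tool from outside, world axes, zero at the start; "torque": the same for the moment, N m; "opening": opening from 0.0 (shut) to 1.0 (fully open).
Only numpy, scipy, OpenCV 4.12 (cv2) and the standard library are available. Lean on these libraries where they do the work, as an engineer would, in place of code of your own. Each camera call takes 0.05 s, during which the arm holds its last target.

## Working session

There is one attempt and no reset: what is moved stays moved. The work goes in short steps, Python scripts to look and compute and a shell command to move; the robot and the scene stay as the last step left them, time stands still between calls to the robot, and variables do not carry over. Pictures are saved under pics/ and viewed, and the job is handed in when it is done.

```bash
ls; mkdir -p pics; cat > h.py <<'E'
import numpy as np, cv2
from bench import ctrl
from scipy.spatial.transform import Rotation as R
def K(n):
    c=ctrl.calibration(n); f=210/np.tan(np.radians(c['fov_y'])/2)
    return np.array([[f,0,c['cx']],[0,f,c['cy']],[0,0,1]]),np.array(c['D'],float),np.array(c['camera_from_world'])
def snap(n,name):
    im,d=ctrl.camera(n); cv2.imwrite(f'pics/{name}.png',im[:,:,::-1]); np.save(f'pics/{name}.npy',d); return im,d
def world(n,d):
    k,D,T=K(n); v,u=np.mgrid[0:d.shape[0],0:d.shape[1]]
    p=cv2.undistortPoints(np.stack([u.ravel(),v.ravel()],1).astype(np.float64)[:,None],k,D)[:,0]
    P=np.c_[p,np.ones(len(p))]*d.ravel()[:,None]
    W=(P-T[:3,3])@T[:3,:3]
    return W.reshape(d.shape+(3,))
def proj(n,pts):
    k,D,T=K(n); P=np.atleast_2d(pts)@T[:3,:3].T+T[:3,3]
    return cv2.projectPoints(P,np.zeros(3),np.zeros(3),k,D)[0][:,0]
def crop(name,x0,y0,x1,y1,s,out):
    im=cv2.imread(f'pics/{name}.png')[y0:y1,x0:x1]; cv2.imwrite(f'pics/{out}.png',cv2.resize(im,None,fx=s,fy=s,interpolation=cv2.INTER_CUBIC))
def st():
    o=ctrl.get_obs(); print(round(o['time_s'],2),np.round(o['eef_pos'],4),np.round(o['eef_rot'],4),'f',np.round(o['wrist_force'],1),'op',round(float(o['opening']),3)); return o
E
python3 - <<'E'
from h import *
for n in('scene','top'):
    snap(n,n+'0'); k,D,T=K(n); print(n,k[0,0],D,(-T[:3,:3].T@T[:3,3]).round(3), T[:3,:3].round(2).tolist())
o=st(); print(R.from_quat(np.roll(o['eef_rot'],-1)).as_matrix().round(3))
E
```

```text
pics
scene 399.76823470065926 [-0.09943106  0.          0.          0.          0.        ] [0.913 0.487 1.107] [[-0.86, 0.51, -0.0], [0.42, 0.71, -0.56], [-0.28, -0.49, -0.83]]
top 384.7816378599064 [0.01173012 0.         0.         0.         0.        ] [ 0.406 -0.104  1.12 ] [[0.01, -1.0, -0.01], [-0.99, -0.01, -0.16], [0.16, 0.01, -0.99]]
0.1 [ 0.1411 -0.557   0.2555] [-6.000e-04  7.891e-01 -6.143e-01 -5.000e-04] f [-0.7  0.  -0.1] op 0.999
[[ 0.245 -0.969 -0.   ]
 [-0.969 -0.245  0.002]
 [-0.002 -0.    -1.   ]]
```

View pics/scene0.png

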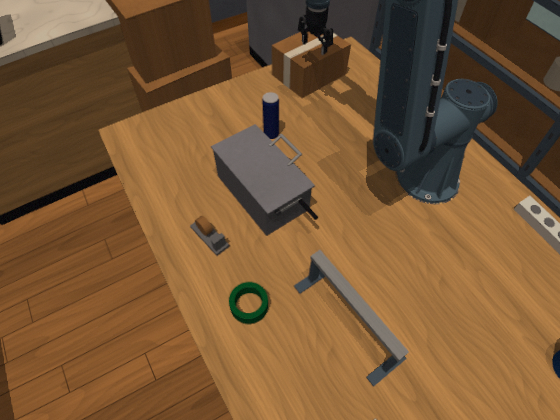

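View pics/top0.png

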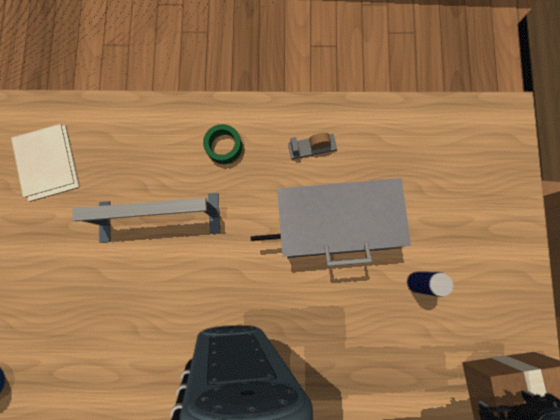

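The top view shows the shut lid (corners near (278,189), (402,180), (409,245), (287,255)), its handle at (348,262) and the stay knob at (252–282,238). The rail bar runs from (75,213) to (218,203). Next I measure their poses.

```bash
cat > m1.py <<'E'
from h import *
d=np.load('pics/top0.npy'); W=world('top',d); Z=W[:,:,2]
def rect(m,lab,zs):
    ys,xs=np.nonzero(m); n,cc,s,_=cv2.connectedComponentsWithStats(m.astype(np.uint8)); i=1+np.argmax(s[1:,4]); m=cc==i
    P=W[m]; r=cv2.minAreaRect((P[:,:2]*1000).astype(np.float32)); print(lab,m.sum(),'z',np.median(P[:,2]).round(4),r, 'mean',P.mean(0).round(4)); print(cv2.boxPoints(r).round(0).tolist()); return m
v,u=np.mgrid[0:420,0:560]
rect((abs(Z-.146)<.008)&(u>270)&(u<420)&(v>170)&(v<262),'lid',0)
rect((abs(Z-.158)<.012)&(u>60)&(u<235)&(v>190)&(v<230),'bar',0)
for a in [(348,262),(329,263),(369,261),(265,237),(255,238),(275,237)]:
    print(a,W[a[1]-1:a[1]+2,a[0]].round(3).tolist())
rect((abs(Z-.166)<.012)&(u>320)&(u<380)&(v>240)&(v<275),'handle',0)
rect((abs(Z-.117)<.012)&(u>245)&(u<290)&(v>225)&(v<250),'knob',0)
for n,a,b in(('can',(Z>.1)&(u>400)&(u<460)&(v>265)&(v<300),0),('disp',(Z>.02)&(u>280)&(u<345)&(v>130)&(v<162),0),('roll',(Z>.02)&(u>195)&(u<250)&(v>115)&(v<172),0)): rect(a,n,0)
E
python3 m1.py
```

```text
lid 8612 z 0.1467 ((542.7123413085938, -242.9286346435547), (175.77420043945312, 324.2757263183594), 5.293801784515381) mean [ 0.5415 -0.2426  0.1467]
[[440.0, -90.0], [470.0, -412.0], [645.0, -396.0], [615.0, -73.0]]
bar 1788 z 0.1585 ((556.3215942382812, 274.8375244140625), (33.318817138671875, 338.1258239746094), 4.871362209320068) mean [0.5555 0.2739 0.1582]
[[525.0, 442.0], [554.0, 105.0], [587.0, 108.0], [559.0, 445.0]]
(348, 262) [[0.429, -0.25, 0.173], [0.427, -0.251, 0.171], [0.424, -0.25, 0.175]]
(329, 263) [[0.426, -0.204, 0.172], [0.424, -0.204, 0.174], [0.421, -0.204, 0.173]]
(369, 261) [[0.432, -0.302, 0.172], [0.429, -0.302, 0.172], [0.427, -0.302, 0.172]]
(265, 237) [[0.493, -0.044, 0.115], [0.491, -0.044, 0.116], [0.488, -0.044, 0.118]]
(255, 238) [[0.49, -0.018, 0.12], [0.488, -0.018, 0.117], [0.485, -0.018, 0.119]]
(275, 237) [[0.493, -0.07, 0.118], [0.49, -0.07, 0.12], [0.488, -0.07, 0.115]]
handle 322 z 0.17 ((445.25909423828125, -251.7416534423828), (47.78236389160156, 109.42154693603516), 5.979543209075928) mean [ 0.4347 -0.2531  0.1682]
[[416.0, -200.0], [427.
[... 202 characters left out ...]
.0, -6.0], [488.0, -84.0], [502.0, -83.0], [494.0, -4.0]]
can 729 z 0.1793 ((376.77197265625, -300.94287109375), (393.7625427246094, 57.18074417114258), 89.75303649902344) mean [ 0.3771 -0.4588  0.169 ]
[[347.0, -498.0], [405.0, -498.0], [406.0, -104.0], [349.0, -104.0]]
disp 280 z 0.068 ((600.6827392578125, -166.01182556152344), (65.27338409423828, 402.8725280761719), 81.56696319580078) mean [ 0.7693 -0.1912  0.0736]
[[397.0, -169.0], [795.0, -228.0], [805.0, -163.0], [406.0, -104.0]]
roll 761 z 0.0476 ((605.54443359375, 28.46825408935547), (466.3404846191406, 108.86538696289062), 20.503280639648438) mean [0.7679 0.089  0.0516]
[[368.0, -2.0], [406.0, -104.0], [843.0, 59.0], [805.0, 161.0]]
```

```bash
python3 - <<'E'
from h import *
crop('top0',230,170,430,300,4,'c0'); crop('scene0',180,100,420,400,2.6,'c1')
E
```

```text
(no output)
```

View pics/c0.png

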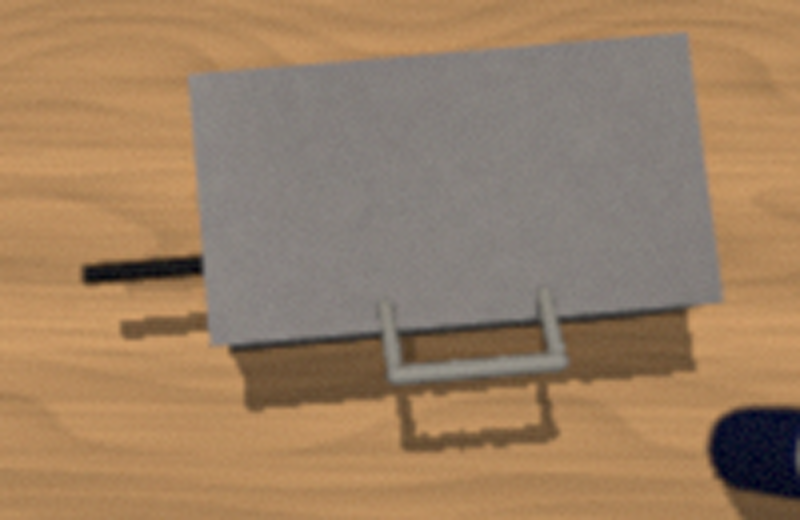

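```bash
cat >> h.py <<'E'
a=np.radians(5.29); BX=np.array([np.cos(a),np.sin(a),0]); BY=np.array([-np.sin(a),np.cos(a),0]); BO=np.array([.5427,-.2429,0])
b=np.radians(4.87); RX=np.array([np.cos(b),np.sin(b),0]); RY=np.array([-np.sin(b),np.cos(b),0]); RO=np.array([.5563,.2748,0])
def box(x,y,z): return BO+x*BX+y*BY+np.array([0,0,z])
def inbox(p): p=np.asarray(p)-BO; return np.array([p@BX,p@BY,p[2]])
def rail(x,y,z): return RO+x*RX+y*RY+np.array([0,0,z])
def goto(grasp_target, xaxis):
    """tool-frame shift (after turning) and turn to bring grasp point to target, tool down, jaw axis xaxis"""
    o=st(); Rm=R.from_quat(np.roll(o['eef_rot'],-1)); x=xaxis/np.linalg.norm(xaxis); z=np.array([0,0,-1.]); y=np.cross(z,x)
    Rt=R.from_matrix(np.c_[x,y,z]); rv=(Rm.inv()*Rt).as_rotvec(); t=np.asarray(grasp_target)+[0,0,.006]-np.array(o['eef_pos'])
    print('turn',rv.round(4),'shift in final axes',(Rt.inv().apply(t)).round(4),'in current',Rm.inv().apply(t).round(4)); return o
E
python3 -m pendant '[[[0,0,-0.01,0,0,-0.1415,-1],[0,0,-0.01,0,0,-0.1415,-1],[0,0,-0.01,0,0,-0.1415,-1],[0,0,-0.01,0,0,-0.1415,-1],[0,0,-0.01,0,0,-0.1415,-1],[0,0,-0.01,0,0,-0.1415,-1],[0,0,-0.01,0,0,-0.1415,-1],[0,0,-0.01,0,0,-0.1415,-1],[0,0,-0.01,0,0,-0.1415,-1],[0,0,-0.01,0,0,-0.1415,-1]]]'
python3 - <<'E'
from h import *
goto(box(-.1155,0,.168),BX)
E
```

```text
time_s: 1.1
eef_pos: [0.141, -0.5572, 0.3561]
eef_rot: [-0.001, 0.999, 0.049, 0.0]
wrist_force: [0.1, 0.5, 0.1]
opening: 0.999
1.1 [ 0.141  -0.5572  0.3561] [-6.000e-04  9.988e-01  4.890e-02  0.000e+00] f [0.1 0.5 0.1] op 0.999
turn [-0.0011 -0.0001  0.0055] shift in final axes [ 0.3134 -0.2759  0.1821] in current [ 0.3149 -0.274   0.1824]
```

```bash

python3 -m pendant '[[[0.0314,-0.0275,0.012,-0.001,0,0.0055,0],[0.0314,-0.0275,0.012,0,0,0,0],[0.0314,-0.0275,0.012,0,0,0,0],[0.0314,-0.0275,0.012,0,0,0,0],[0.0314,-0.0275,0.012,0,0,0,0],[0.0314,-0.0275,0.012,0,0,0,0],[0.0314,-0.0275,0.012,0,0,0,0],[0.0314,-0.0275,0.012,0,0,0,0],[0.0314,-0.0275,0.012,0,0,0,0],[0.0314,-0.0275,0.012,0,0,0,0]]]'
python3 - <<'E'
from h import *
goto(box(-.1155,0,.168),BX); snap('top','t1'); snap('scene','s1')
E
```

```text
time_s: 2.1
eef_pos: [0.4307, -0.2547, 0.2354]
eef_rot: [0.0, 0.999, 0.043, -0.0]
wrist_force: [0.7, -0.6, -0.1]
opening: 0.503
2.1 [ 0.4307 -0.2547  0.2354] [ 4.000e-04  9.991e-01  4.320e-02 -1.000e-04] f [ 0.7 -0.6 -0.1] op 0.503
turn [ 0.0008  0.0002 -0.0059] shift in final axes [-0.0029 -0.0014  0.0614] in current [-0.0029 -0.0015  0.0614]
```

View pics/s1.png

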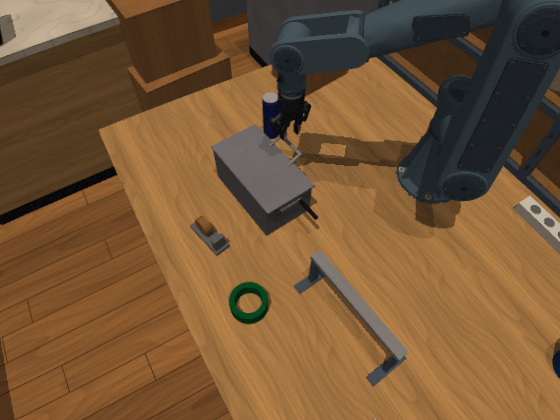

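The gripper stands over the lid handle, at about (290,140) in the picture. Next: descend and pinch.

```bash

python3 -m pendant '[[[-0.0029,-0.0015,0.015,0,0,-0.006,0],[0,0,0.015,0,0,0,0],[0,0,0.016,0,0,0,0],[0,0,0.0154,0,0,0,0],[0,0,0,0,0,0,0.3],[0,0,0,0,0,0,1],[0,0,0,0,0,0,1],[0,0,0,0,0,0,1],[0,0,0,0,0,0,1],[0,0,0,0,0,0,1]]]'
python3 - <<'E'
from h import *
goto(box(-.1155,0,.166),BX)
r=np.hypot(.203,.026);p0=np.arctan2(.026,.203)
A=np.linspace(0,1.78,24); X=.0875-r*np.cos(p0+A); Z=.14+r*np.sin(p0+A)
for x,z in zip(np.diff(X),np.diff(Z)): print(f'[{x:.4f},0,{-z:.4f},0,0,0,1]',end=',')
E
```

```text
time_s: 3.2
eef_pos: [0.4282, -0.2553, 0.1758]
eef_rot: [0.001, 0.999, 0.046, 0.002]
wrist_force: [5.8, 1.9, -3.2]
opening: 0.116
3.2 [ 0.4282 -0.2553  0.1758] [0.001  0.9989 0.0462 0.0017] f [ 5.8  1.9 -3.2] op 0.116
turn [ 0.0021 -0.0032  0.0001] shift in final axes [-0.0004 -0.0018  0.0038] in current [-0.0004 -0.0018  0.0038]
[0.0026,0,-0.0156,0,0,0,1],[0.0038,0,-0.0154,0,0,0,1],[0.0050,0,-0.0150,0,0,0,1],[0.0061,0,-0.0146,0,0,0,1],[0.0073,0,-0.0141,0,0,0,1],[0.0083,0,-0.0135,0,0,0,1],[0.0093,0,-0.0128,0,0,0,1],[0.0103,0,-0.0120,0,0,0,1],[0.0112,0,-0.0112,0,0,0,1],[0.0120,0,-0.0103,0,0,0,1],[0.0128,0,-0.0093,0,0,0,1],[0.0135,0,-0.0083,0,0,0,1],[0.0141,0,-0.0073,0,0,0,1],[0.0146,0,-0.0061,0,0,0,1],[0.0150,0,-0.0050,0,0,0,1],[0.0154,0,-0.0038,0,0,0,1],[0.0156,0,-0.0026,0,0,0,1],[0.0158,0,-0.0014,0,0,0,1],[0.0158,0,-0.0002,0,0,0,1],[0.0158,0,0.0010,0,0,0,1],[0.0157,0,0.0023,0,0,0,1],[0.0155,0,0.0035,0,0,0,1],[0.0151,0,0.0046,0,0,0,1],
```

```bash

python3 -m pendant '[[[0.0026,0,-0.0156,0,0,0,1],[0.0038,0,-0.0154,0,0,0,1],[0.0050,0,-0.0150,0,0,0,1],[0.0061,0,-0.0146,0,0,0,1],[0.0073,0,-0.0141,0,0,0,1],[0.0083,0,-0.0135,0,0,0,1],[0.0093,0,-0.0128,0,0,0,1],[0.0103,0,-0.0120,0,0,0,1]]]'
python3 -c 'from h import *; print(inbox(st()["eef_pos"]))'
```

```text
time_s: 4.0
eef_pos: [0.4785, -0.2506, 0.2888]
eef_rot: [0.001, 0.999, 0.046, -0.002]
wrist_force: [-6.4, -2.0, 0.2]
opening: 0.114
4.0 [ 0.4785 -0.2506  0.2888] [ 9.000e-04  9.989e-01  4.600e-02 -1.700e-03] f [-6.4 -2.   0.2] op 0.114
[-0.06467713 -0.00176263  0.28878138]
```

```bash

python3 -m pendant '[[[0.0112,0,-0.0112,0,0,0,1],[0.0120,0,-0.0103,0,0,0,1],[0.0128,0,-0.0093,0,0,0,1],[0.0135,0,-0.0083,0,0,0,1],[0.0141,0,-0.0073,0,0,0,1],[0.0146,0,-0.0061,0,0,0,1],[0.0150,0,-0.0050,0,0,0,1],[0.0154,0,-0.0038,0,0,0,1]]]'
python3 -m pendant '[[[0.0156,0,-0.0026,0,0,0,1],[0.0158,0,-0.0014,0,0,0,1],[0.0158,0,-0.0002,0,0,0,1],[0.0158,0,0.0010,0,0,0,1],[0.0157,0,0.0023,0,0,0,1],[0.0155,0,0.0035,0,0,0,1],[0.006,0,0.0018,0,0,0,1],[0,0,0,0,0,0,1]]]'
python3 -c '
from h import *; p=inbox(st()["eef_pos"])-[0,0,.006]; print(p, np.arctan2(p[2]-.14,-(p[0]-.0875))-np.arctan2(.026,.203)); snap("top","t2");snap("scene","s2")'
```

```text
time_s: 4.8
eef_pos: [0.5875, -0.2406, 0.3529]
eef_rot: [0.002, 0.999, 0.046, 0.0]
wrist_force: [-5.2, -0.2, 7.7]
opening: 0.114
time_s: 5.6
eef_pos: [0.6885, -0.2314, 0.3471]
eef_rot: [0.002, 0.999, 0.046, 0.002]
wrist_force: [0.6, -1.3, 5.0]
opening: 0.115
5.6 [ 0.6885 -0.2314  0.3471] [0.0019 0.9989 0.0463 0.0015] f [ 0.6 -1.3  5. ] op 0.115
[ 0.14624836 -0.00199783  0.34105576] 1.7276960052215407
```

View pics/t2.png

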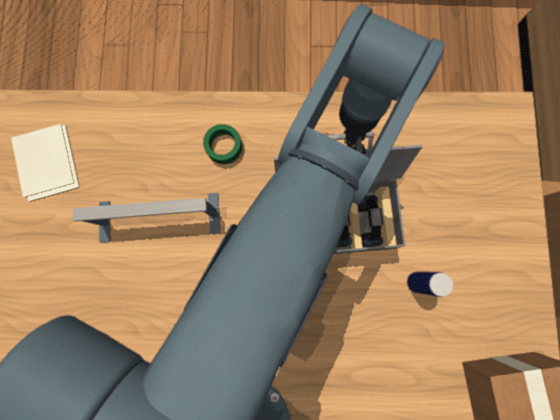

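```bash

python3 -m pendant '[[[0,0,0,0,0,0,0],[0,0,0,0,0,0,0],[0,0,-0.01,0,0,0,0],[0,0,-0.02,0,0,0,0],[0,0,-0.03,0,0,0,0],[-0.025,-0.03,0,0,0,0,0],[-0.025,-0.03,0,0,0,0,0],[-0.025,-0.03,0,0,0,0,0],[-0.025,-0.03,0,0,0,0,0],[-0.025,-0.03,0,0,0,0,0]]]'
python3 -c '
from h import *; goto(box(-.033,.222,.112),BX);snap("top","t3");snap("scene","s3")'
```

```text
time_s: 6.7
eef_pos: [0.5477, -0.0918, 0.405]
eef_rot: [0.0, 0.999, 0.046, 0.0]
wrist_force: [-0.6, 0.5, 0.3]
opening: 0.495
6.7 [ 0.5477 -0.0918  0.405 ] [5.000e-04 9.989e-01 4.610e-02 2.000e-04] f [-0.6  0.5  0.3] op 0.495
turn [ 0.001  -0.0004 -0.    ] shift in final axes [-0.0519 -0.072   0.287 ] in current [-0.052  -0.0723  0.2869]
```

View pics/s3.png

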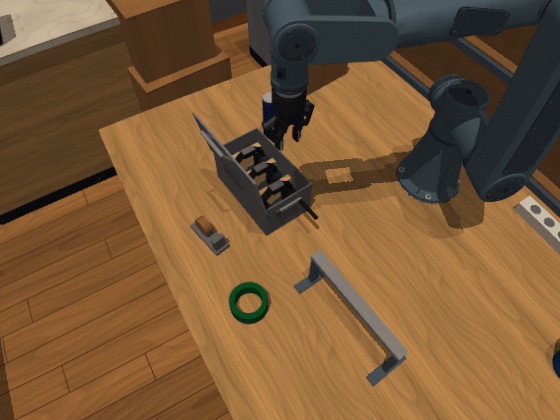

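The lid stays open on its own, and three ear sets show in the box near (250,160), (262,170) and (280,190). Next, the stay knob.

```bash

python3 -m pendant '[[[-0.02,-0.024,0.02,0.001,0,0,0],[-0.02,-0.024,0.03,0,0,0,0],[-0.012,-0.0243,0.04,0,0,0,0],[0,0,0.045,0,0,0,0],[0,0,0.045,0,0,0,0],[0,0,0.04,0,0,0,0],[0,0,0.03,0,0,0,0],[0,0,0,0,0,0,0]]]'
python3 -c '
from h import *; goto(box(-.033,.222,.112),BX);snap("top","t4");crop("top4" if 0 else "t4",200,170,360,290,5,"c4")'
```

```text
time_s: 7.6
eef_pos: [0.4879, -0.0252, 0.1506]
eef_rot: [-0.001, 0.999, 0.046, -0.004]
wrist_force: [-0.2, 0.1, -0.1]
opening: 0.502
7.6 [ 0.4879 -0.0252  0.1506] [-0.0014  0.9989  0.0461 -0.004 ] f [-0.2  0.1 -0.1] op 0.502
turn [-0.0031  0.0078 -0.0002] shift in final axes [ 0.0015 -0.0002  0.0326] in current [ 0.0017 -0.0001  0.0326]
```

View pics/c4.png

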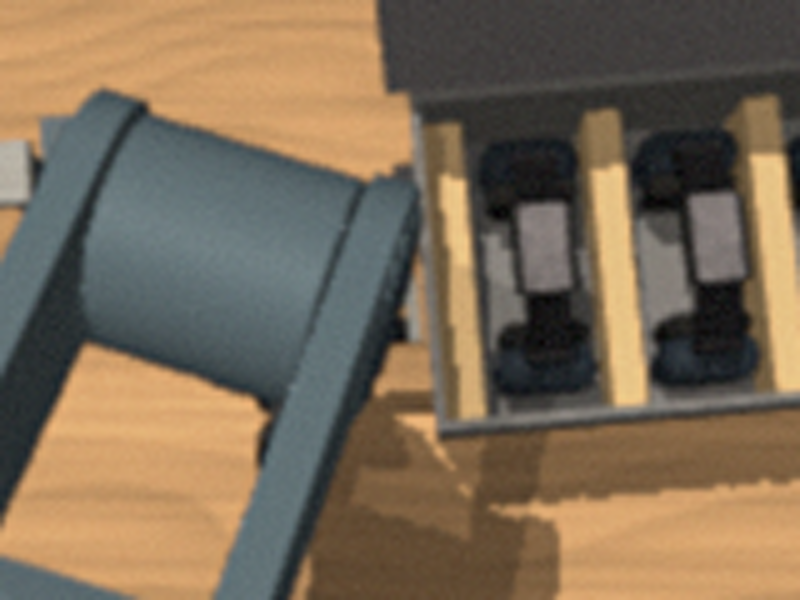

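```bash

python3 -m pendant '[[[0.0017,0,0.016,0,0,0,0],[0,0,0.0166,0,0,0,0],[0,0,0,0,0,0,0.3],[0,0,0,0,0,0,1],[0,0,0,0,0,0,1],[0,0,0,0,0,0,1],[0,0,0,0,0,0,1]]]'
python3 -c '
from h import *; goto(box(-.033,.222,.110),BX)
A=np.linspace(0,2.05,17)
for x,z in zip(np.diff(-.08*np.cos(A)),np.diff(.08*np.sin(A))): print(f"[{x:.4f},0,{-z:.4f},0,0,0,1]",end=",")'
```

```text
time_s: 8.35
eef_pos: [0.4903, -0.026, 0.1234]
eef_rot: [0.0, 0.999, 0.047, -0.003]
wrist_force: [-13.1, -2.0, 8.6]
opening: 0.135
8.35 [ 0.4903 -0.026   0.1234] [ 3.000e-04  9.989e-01  4.670e-02 -2.700e-03] f [-13.1  -2.    8.6] op 0.135
turn [0.0004 0.0054 0.001 ] shift in final axes [-0.0008 -0.0012  0.0074] in current [-0.0007 -0.0012  0.0074]
[0.0007,0,-0.0102,0,0,0,1],[0.0020,0,-0.0101,0,0,0,1],[0.0032,0,-0.0097,0,0,0,1],[0.0044,0,-0.0092,0,0,0,1],[0.0056,0,-0.0086,0,0,0,1],[0.0066,0,-0.0078,0,0,0,1],[0.0076,0,-0.0069,0,0,0,1],[0.0084,0,-0.0059,0,0,0,1],[0.0091,0,-0.0047,0,0,0,1],[0.0096,0,-0.0035,0,0,0,1],[0.0100,0,-0.0023,0,0,0,1],[0.0102,0,-0.0010,0,0,0,1],[0.0102,0,0.0003,0,0,0,1],[0.0101,0,0.0016,0,0,0,1],[0.0098,0,0.0029,0,0,0,1],[0.0094,0,0.0041,0,0,0,1],
```

```bash

python3 -m pendant '[[[0.0007,0,-0.0102,0,0,0,1],[0.0020,0,-0.0101,0,0,0,1],[0.0032,0,-0.0097,0,0,0,1],[0.0044,0,-0.0092,0,0,0,1],[0.0056,0,-0.0086,0,0,0,1],[0.0066,0,-0.0078,0,0,0,1],[0.0076,0,-0.0069,0,0,0,1],[0.0084,0,-0.0059,0,0,0,1]]]'
python3 -m pendant '[[[0.0091,0,-0.0047,0,0,0,1],[0.0096,0,-0.0035,0,0,0,1],[0.0100,0,-0.0023,0,0,0,1],[0.0102,0,-0.0010,0,0,0,1],[0.0102,0,0.0003,0,0,0,1],[0.0101,0,0.0016,0,0,0,1],[0.0098,0,0.0029,0,0,0,1],[0.0094,0,0.0041,0,0,0,1],[0,0,0,0,0,0,1]]]'
python3 -c '
from h import *; p=inbox(st()["eef_pos"])-[0,0,.006]; print(p, np.arctan2(p[2]-.11,-(p[0]-.047))); snap("scene","s5");crop("s5",180,80,360,240,4,"c5")'
```

```text
time_s: 9.15
eef_pos: [0.5227, -0.0225, 0.1924]
eef_rot: [0.0, 0.999, 0.047, -0.011]
wrist_force: [-43.5, -2.0, 40.4]
opening: 0.137
time_s: 10.05
eef_pos: [0.6043, -0.0139, 0.1974]
eef_rot: [-0.001, 0.999, 0.047, -0.006]
wrist_force: [-36.6, 3.1, 39.5]
opening: 0.133
10.05 [ 0.6043 -0.0139  0.1974] [-6.000e-04  9.989e-01  4.710e-02 -6.400e-03] f [-36.6   3.1  39.5] op 0.133
[0.08246656 0.22230188 0.19136132] 1.9818750266706426
```

View pics/c5.png

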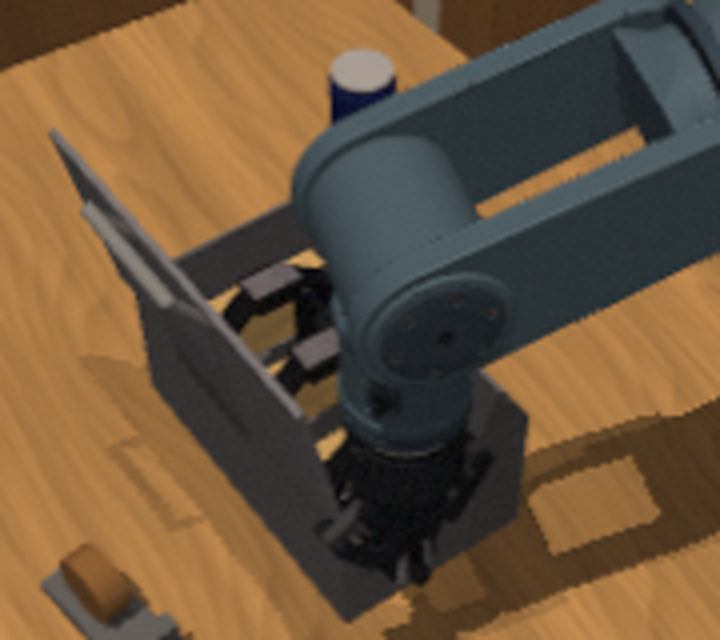

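```bash

python3 -m pendant '[[[0,0,0,0,0,0,0],[0,0,0,0,0,0,0],[0,0,-0.02,0,0,0,0],[0,0,-0.03,0,0,0,0],[0,0,-0.04,0,0,0,0],[-0.01,-0.04,-0.03,0,0,0,0],[-0.03,-0.04,-0.02,0,0,0,0],[-0.03,-0.04,0,0,0,0,0],[-0.03,-0.04,0,0,0,0,0]]]'
python3 -c '
from h import *; st(); snap("scene","s6");snap("top","t6");crop("t6",230,150,430,290,4,"c6");crop("s6",180,80,360,240,4,"c6s")'
```

```text
time_s: 11.0
eef_pos: [0.4967, 0.133, 0.3322]
eef_rot: [-0.0, 0.999, 0.046, 0.002]
wrist_force: [0.2, 1.1, 0.2]
opening: 0.503
11.0 [0.4967 0.133  0.3322] [-2.000e-04  9.989e-01  4.580e-02  1.800e-03] f [0.2 1.1 0.2] op 0.503
```

View pics/c6.png

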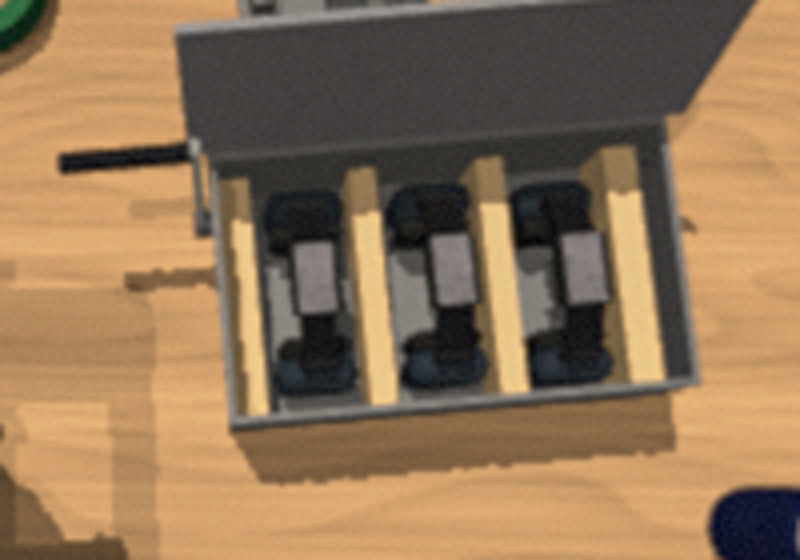

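View pics/c6s.png

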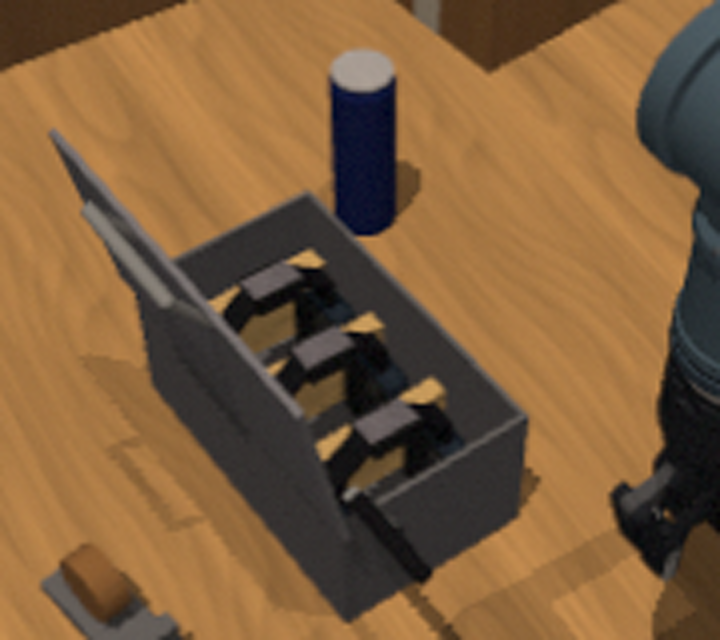

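The stay stands up with its knob at about crop (120,160) in the top view, and all three crowns are visible at crop (315,275), (453,268) and (583,267). I measure them now.

```bash
cat > crowns.py <<'E'
from h import *
import sys
def crowns(name,zc,tol,reg,inv):
    W=world('top',np.load(f'pics/{name}.npy')); im=cv2.imread(f'pics/{name}.png').astype(int)
    v,u=np.mgrid[0:420,0:560]; m=(abs(W[...,2]-zc)<tol)&(u>reg[0])&(u<reg[1])&(v>reg[2])&(v<reg[3])
    n,cc,s,_=cv2.connectedComponentsWithStats(m.astype(np.uint8))
    for i in range(1,n):
        if s[i,4]<60: continue
        P=W[cc==i]; r=cv2.minAreaRect((P[:,:2]*1000).astype(np.float32)); c=np.array([*r[0],0])/1000
        print(s[i,:5],'z',P[:,2].mean().round(4),'c',c.round(4),'size',np.round(r[1],1),'ang',round(r[2],1),'local',np.round(inv(c),4))
def inrail(p): p=np.asarray(p)-RO; return np.array([p@RX,p@RY,p[2]])
E
python3 - <<'E'
from crowns import *
crowns('t6',.135,.008,(282,400,200,235),inbox)
W=world('top',np.load('pics/t6.npy')); m=(W[...,2]>.16); m[:, :242]=0;m[:,276:]=0; m[:180]=0;m[205:]=0
P=W[m]; print('knob',len(P),P.mean(0), inbox(P.mean(0)))
E
```

```text
[336 207  14  22 242] z 0.1352 c [ 0.5414 -0.2452  0.    ] size [56.  32.2] ang 6.0 local [-0.0015 -0.0022  0.    ]
[368 207  15  21 243] z 0.135 c [ 0.544  -0.3289  0.    ] size [53.6 32.4] ang 3.5 local [-0.0066 -0.0858  0.    ]
[302 209  14  23 236] z 0.1354 c [ 0.535  -0.1563  0.    ] size [57.6 32. ] ang 4.1 local [0.0003 0.0869 0.    ]
knob 178 [ 0.59939731 -0.03477153  0.20436821] [0.07564461 0.2020147  0.20436821]
```

```bash
python3 - <<'E'
from crowns import *
crowns('t6',.136,.0035,(282,400,200,235),inbox)
W=world('top',np.load('pics/t6.npy'))
for u in (247,255,262,270):print([W[v,u].round(3).tolist() for v in (188,189,190,191)])
E
```

```text
[336 208  14  18 212] z 0.1359 c [ 0.5423 -0.2451  0.    ] size [44.1 32.2] ang 5.2 local [-0.0006 -0.0022  0.    ]
[369 208  14  18 209] z 0.1358 c [ 0.544  -0.3289  0.    ] size [44.  32.4] ang 3.5 local [-0.0066 -0.0857  0.    ]
[302 211  14  18 203] z 0.1362 c [ 0.536  -0.1562  0.    ] size [43.8 32. ] ang 4.1 local [0.0013 0.0869 0.    ]
[[0.606, -0.002, 0.186], [0.604, -0.002, 0.186], [0.599, -0.003, 0.193], [0.597, -0.002, 0.191]]
[[0.605, -0.022, 0.194], [0.602, -0.022, 0.195], [0.601, -0.022, 0.188], [0.598, -0.022, 0.189]]
[[0.605, -0.039, 0.19], [0.603, -0.039, 0.191], [0.6, -0.039, 0.19], [0.599, -0.039, 0.187]]
[[0.605, -0.059, 0.19], [0.603, -0.059, 0.19], [0.601, -0.059, 0.189], [0.599, -0.059, 0.185]]
```

```bash
python3 - <<'E'
from h import *
o=goto(box(.0013,.0869,.226),-BY); print(np.round(o['q'],2)); goto(box(.0013,.0869,.226),BY)
E
```

```text
11.1 [0.4942 0.1359 0.3318] [-1.000e-03  9.988e-01  4.870e-02  6.000e-04] f [ 0.7 -0.7  0. ] op 0.497
turn [-2.500e-03  4.000e-04  1.576e+00] shift in final axes [ 0.2948 -0.0147  0.0998] in current [0.013  0.295  0.0993]
[ 0.04 -0.02  1.67  0.    1.49 -0.06]
11.1 [0.4942 0.1359 0.3318] [-1.000e-03  9.988e-01  4.870e-02  6.000e-04] f [ 0.7 -0.7  0. ] op 0.497
turn [-4.0000e-04 -2.5000e-03 -1.5656e+00] shift in final axes [-0.2948  0.0147  0.0998] in current [0.013  0.295  0.0993]
```

```bash

python3 -m pendant '[[[0,0,0,0,0,0.1433,0.4],[0,0,0,0,0,0.1433,-0.3],[0,0,0,0,0,0.1433,-0.3],[0,0,0,0,0,0.1433,-0.3],[0,0,0,0,0,0.1433,-0.3],[0,0,0,0,0,0.1433,-0.3],[0,0,0,0,0,0.1433,-0.3],[0,0,0,0,0,0.1433,-0.3],[0,0,0,0,0,0.1433,-0.3],[0,0,0,0,0,0.1433,-0.3]]]'
python3 -m pendant '[[[0,0,0,0,0,0.143,-0.3],[0.037,-0.002,0,0,0,0,-0.3],[0.037,-0.002,0,0,0,0,-0.3],[0.037,-0.002,0.01,0,0,0,-0.3],[0.037,-0.002,0.02,0,0,0,-0.3],[0.037,-0.002,0.02,0,0,0,-0.3],[0.037,-0.002,0.02,0,0,0,-0.3],[0.037,-0.002,0.02,0,0,0,-0.3],[0.036,-0.002,0.01,0,0,0,-0.3]]]'
python3 - <<'E'
from crowns import *
o=goto(box(.0013,.0869,.128),-BY);snap('top','t7')
E
```

```text
time_s: 12.1
eef_pos: [0.4978, 0.1316, 0.3312]
eef_rot: [-0.001, 0.782, -0.624, 0.0]
wrist_force: [0.0, -0.2, -0.1]
opening: 0.65
time_s: 13.0
eef_pos: [0.5385, -0.1625, 0.2291]
eef_rot: [0.0, 0.737, -0.676, -0.001]
wrist_force: [0.4, -0.0, 0.1]
opening: 0.651
13.0 [ 0.5385 -0.1625  0.2291] [ 1.000e-04  7.371e-01 -6.758e-01 -6.000e-04] f [ 0.4 -0.   0.1] op 0.651
turn [ 0.0009  0.0008 -0.0057] shift in final axes [-0.0065  0.0019  0.0951] in current [-0.0064  0.0019  0.0951]
```

View pics/t7.png

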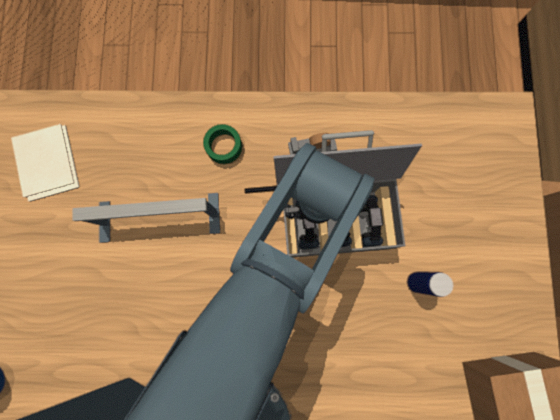

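```bash

python3 -m pendant '[[[-0.0064,0.0019,0.01,0,0,-0.0057,-0.3],[0,0,0.02,0,0,0,-0.3],[0,0,0.025,0,0,0,-0.3],[0,0,0.025,0,0,0,-0.3],[0,0,0.015,0,0,0,-0.3],[0,0,0,0,0,0,-0.3],[0,0,0,0,0,0,0],[0,0,0,0,0,0,1],[0,0,0,0,0,0,1],[0,0,0,0,0,0,1]]]'
python3 -m pendant '[[[0,0,0,0,0,0,1],[0,0,0,0,0,0,1]]]'
python3 - <<'E'
from crowns import *
o=goto(box(.0013,.0869,.126),-BY)
E
```

```text
time_s: 14.05
eef_pos: [0.5374, -0.155, 0.1375]
eef_rot: [-0.001, 0.739, -0.673, 0.002]
wrist_force: [1.8, -1.4, 4.3]
opening: 0.362
time_s: 14.25
eef_pos: [0.5374, -0.1551, 0.1375]
eef_rot: [-0.0, 0.739, -0.673, 0.002]
wrist_force: [1.5, -0.7, 5.8]
opening: 0.365
14.25 [ 0.5374 -0.1551  0.1375] [-5.000e-04  7.392e-01 -6.735e-01  1.700e-03] f [ 1.5 -0.7  5.8] op 0.365
turn [-0.003  -0.0019  0.0006] shift in final axes [0.001  0.0015 0.0055] in current [0.001  0.0016 0.0054]
```

```bash

python3 -m pendant '[[[0,0,-0.01,0,0,0,1],[0,0,-0.02,0,0,0,1],[0,0,-0.03,0,0,0,1],[0,0,-0.03,0,0,0,1],[0,0,-0.03,0,0,0,1],[0,0,-0.03,0,0,0,1],[0,0,-0.03,0,0,0,1],[0,0,-0.025,0,0,0,1],[0,0,-0.02,0,0,0,1],[0,0,-0.01,0,0,0,1]]]'
python3 - <<'E'
from crowns import *
o=goto(rail(0,.095,.335),-RY);snap('scene','s8')
E
```

```text
time_s: 15.25
eef_pos: [0.5362, -0.1544, 0.373]
eef_rot: [-0.0, 0.739, -0.673, 0.001]
wrist_force: [0.3, -0.1, -2.3]
opening: 0.36
15.25 [ 0.5362 -0.1544  0.373 ] [-3.000e-04  7.392e-01 -6.734e-01  1.000e-03] f [ 0.3 -0.1 -2.3] op 0.36
turn [-0.0017 -0.0011  0.0081] shift in final axes [-0.5209 -0.0565  0.032 ] in current [-0.5205 -0.0606  0.0315]
```

View pics/s8.png

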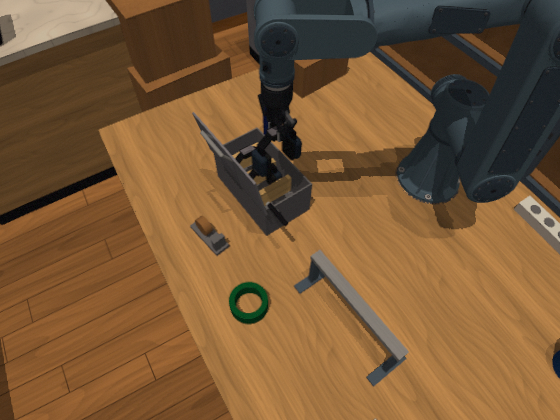

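```bash

python3 -m pendant '[[[-0.01,-0.001,0,0,0,0.008,1],[-0.02,-0.002,0,0,0,0,1],[-0.03,-0.0035,0,0,0,0,1],[-0.035,-0.004,0,0,0,0,1],[-0.035,-0.004,0,0,0,0,1],[-0.035,-0.004,0,0,0,0,1],[-0.035,-0.004,0,0,0,0,1],[-0.035,-0.004,0,0,0,0,1],[-0.035,-0.004,0,0,0,0,1],[-0.035,-0.004,0,0,0,0,1]]]'
python3 -m pendant '[[[-0.035,-0.004,0,0,0,0,1],[-0.035,-0.004,0,0,0,0,1],[-0.035,-0.004,0,0,0,0,1],[-0.035,-0.004,0,0,0,0,1],[-0.035,-0.004,0,0,0,0,1],[-0.02,-0.003,0,0,0,0,1],[-0.01,-0.002,0,0,0,0,1],[0,0,0,0,0,0,1]]]'
python3 - <<'E'
from crowns import *
o=goto(rail(0,.095,.172),-RY);snap('scene','s9');snap('top','t9')
crop('s9',230,150,450,400,3,'c9')
E
```

```text
time_s: 16.3
eef_pos: [0.5432, 0.1545, 0.3686]
eef_rot: [0.001, 0.736, -0.676, -0.001]
wrist_force: [0.7, -0.1, -1.9]
opening: 0.366
time_s: 17.1
eef_pos: [0.5511, 0.3599, 0.3688]
eef_rot: [0.001, 0.737, -0.676, -0.001]
wrist_force: [-1.1, -0.4, -2.4]
opening: 0.366
17.1 [0.5511 0.3599 0.3688] [ 1.400e-03  7.371e-01 -6.758e-01 -7.000e-04] f [-1.1 -0.4 -2.4] op 0.366
turn [ 0.003  -0.0009  0.0017] shift in final axes [-0.0098  0.002   0.1908] in current [-0.0099  0.0014  0.1908]
```

View pics/s9.png

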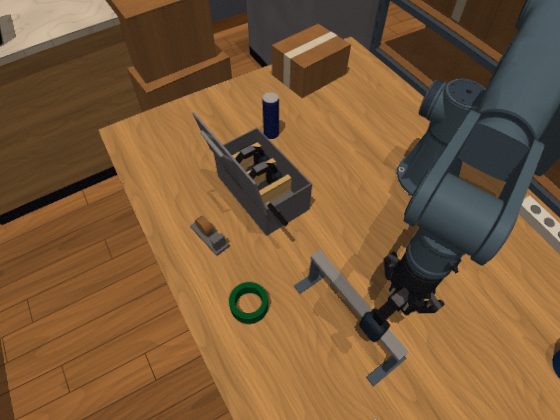

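```bash

python3 -m pendant '[[[-0.0099,0.0014,0.01,0.003,0,0.0017,1],[0,0,0.02,0,0,0,1],[0,0,0.025,0,0,0,1],[0,0,0.025,0,0,0,1],[0,0,0.02,0,0,0,1],[0,0,0.01,0,0,0,1],[0,0,0,0,0,0,1]]]'
python3 - <<'E'
from crowns import *
o=goto(rail(0,.095,.172),-RY);snap('scene','s10');snap('top','t10')
crop('s10',300,220,450,380,4,'c10');crop('t10',60,150,240,290,4,'c10t')
E
```

```text
time_s: 17.9
eef_pos: [0.5492, 0.3678, 0.2586]
eef_rot: [0.001, 0.736, -0.677, 0.0]
wrist_force: [-0.3, -0.5, -2.5]
opening: 0.362
17.9 [0.5492 0.3678 0.2586] [ 5.000e-04  7.356e-01 -6.774e-01  3.000e-04] f [-0.3 -0.5 -2.5] op 0.362
turn [ 0.0004 -0.0011 -0.0026] shift in final axes [-0.0017  0.0009  0.0806] in current [-0.0018  0.0008  0.0806]
```

View pics/c10.png

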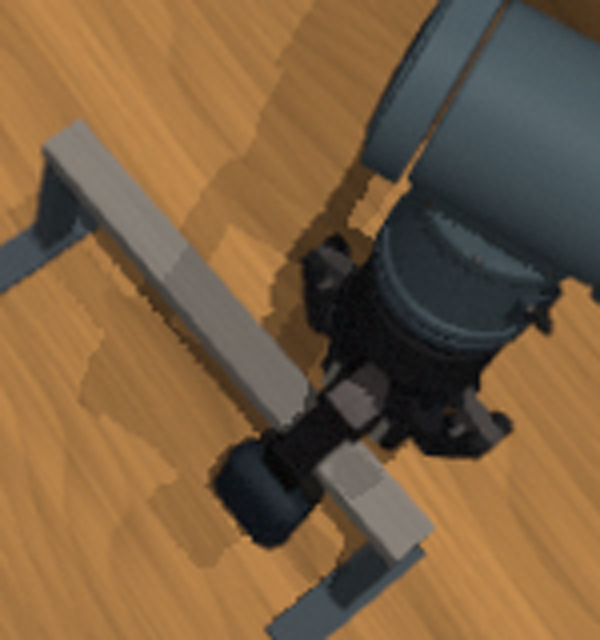

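View pics/c10t.png

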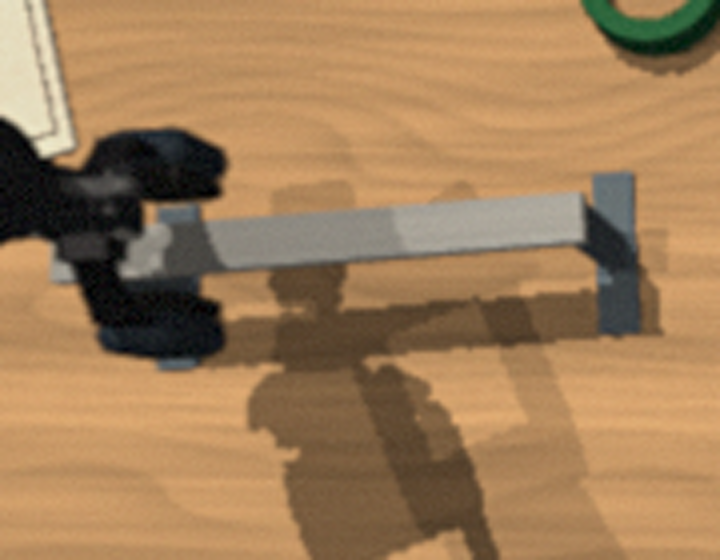

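The cups straddle the bar in both views, so I lower the rest of the way.

```bash

python3 -m pendant '[[[-0.0018,0.0008,0.015,0,0,-0.0026,1],[0,0,0.02,0,0,0,1],[0,0,0.02,0,0,0,1],[0,0,0.013,0,0,0,1],[0,0,0.006,0,0,0,1],[0,0,0.004,0,0,0,1],[0,0,0.002,0,0,0,1],[0,0,0,0,0,0,1]]]'
python3 - <<'E'
from crowns import *
o=goto(rail(0,.095,.172),-RY)
E
```

```text
time_s: 18.8
eef_pos: [0.5499, 0.3707, 0.1827]
eef_rot: [-0.002, 0.737, -0.676, 0.001]
wrist_force: [-3.9, -2.1, 3.4]
opening: 0.359
18.8 [0.5499 0.3707 0.1827] [-0.0019  0.7369 -0.676   0.0014] f [-3.9 -2.1  3.4] op 0.359
turn [-0.0046  0.0005  0.0011] shift in final axes [0.0011 0.0017 0.0047] in current [0.0011 0.0017 0.0047]
```

```bash

python3 -m pendant '[[[0,0,0,0,0,0,0.1],[0,0,0,0,0,0,-0.2],[0,0,0,0,0,0,-0.3],[0,0,0,0,0,0,-0.3],[0,0,-0.01,0,0,0,-0.3],[0,0,-0.02,0,0,0,-0.3],[0,0,-0.03,0,0,0,-0.3],[0,0,-0.04,0,0,0,-0.3],[0,0,-0.04,0,0,0,-0.3],[0,0,-0.03,0,0,0,-0.3]]]'
python3 -m pendant '[[[0.03,0.003,0,0,0,0,-0.3],[0.04,0.004,0,0,0,0,-0.3],[0.045,0.0045,0,0,0,0,-0.3],[0.045,0.0045,0,0,0,0,-0.3],[0.045,0.0045,0,0,0,0,-0.3],[0.04,0.004,0,0,0,0,-0.3],[0.03,0.003,0,0,0,0,-0.3]]]'
python3 - <<'E'
from crowns import *
st();snap('scene','s11');snap('top','t11')
crowns('t11',.176,.006,(50,240,180,240),inrail)
crowns('t11',.136,.0035,(282,400,200,235),inbox)
crop('s11',180,100,440,400,2,'c11')
E
```

```text
time_s: 19.8
eef_pos: [0.5493, 0.3705, 0.3549]
eef_rot: [-0.003, 0.737, -0.676, 0.002]
wrist_force: [-0.7, 0.1, -0.5]
opening: 0.649
time_s: 20.5
eef_pos: [0.5449, 0.0916, 0.3517]
eef_rot: [-0.001, 0.736, -0.677, 0.002]
wrist_force: [-0.0, 0.7, -0.5]
opening: 0.65
20.5 [0.5449 0.0916 0.3517] [-0.0014  0.7364 -0.6766  0.0017] f [-0.   0.7 -0.5] op 0.65
[336 208  14  18 202] z 0.136 c [ 0.5425 -0.2452  0.    ] size [44.6 32. ] ang 4.4 local [-0.0004 -0.0023  0.    ]
[369 208  14  18 208] z 0.1361 c [ 0.5447 -0.3292  0.    ] size [45.3 33.1] ang 4.1 local [-0.006  -0.0861  0.    ]
```

View pics/c11.png

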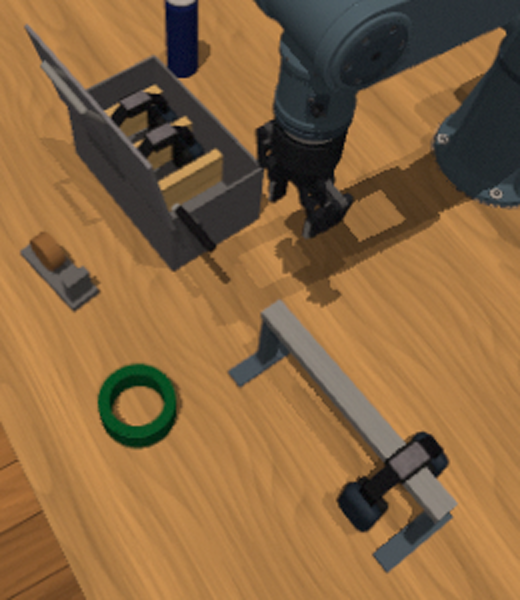

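View pics/t11.png

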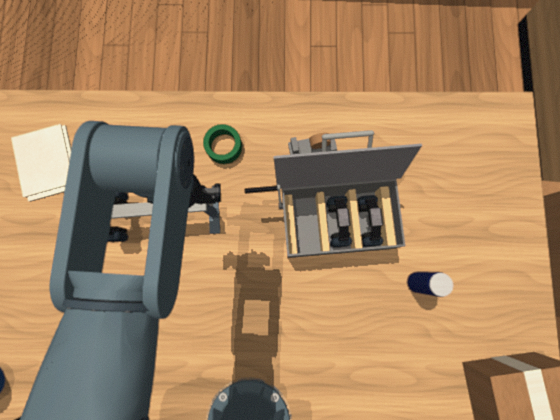

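The first set hangs on the bar at about (408,458) in the crop, and two remain in the box. Next is the middle one.

```bash

python3 -c '
from h import *; goto(box(-.0004,-.0023,.226),-BY)'
```

```text
20.6 [0.5453 0.0905 0.3516] [-0.0011  0.7353 -0.6777  0.0019] f [ 0.2 -0.4  0.5] op 0.652
turn [-0.0041 -0.0013 -0.0109] shift in final axes [0.334  0.0337 0.1196] in current [0.3342 0.0305 0.12  ]
```

```bash

python3 -m pendant '[[[0.03,0.003,0,-0.004,-0.001,-0.011,-0.3],[0.04,0.004,0,0,0,0,-0.3],[0.04,0.004,0,0,0,0,-0.3],[0.04,0.004,0,0,0,0,-0.3],[0.04,0.004,0.01,0,0,0,-0.3],[0.04,0.004,0.02,0,0,0,-0.3],[0.04,0.004,0.03,0,0,0,-0.3],[0.034,0.004,0.03,0,0,0,-0.3],[0.03,0.003,0.03,0,0,0,-0.3],[0,0,0,0,0,0,-0.3]]]'
python3 -c '
from h import *; goto(box(-.0004,-.0023,.128),-BY);snap("scene","s12");crop("s12",180,80,360,240,4,"c12")'
```

```text
time_s: 21.6
eef_pos: [0.5411, -0.243, 0.2259]
eef_rot: [0.001, 0.739, -0.673, -0.004]
wrist_force: [-0.9, 0.2, -0.5]
opening: 0.651
21.6 [ 0.5411 -0.243   0.2259] [ 0.0008  0.7394 -0.6733 -0.0042] f [-0.9  0.2 -0.5] op 0.651
turn [0.0068 0.0052 0.0012] shift in final axes [ 0.0023 -0.0012  0.0919] in current [ 0.0028 -0.0019  0.0918]
```

View pics/c12.png

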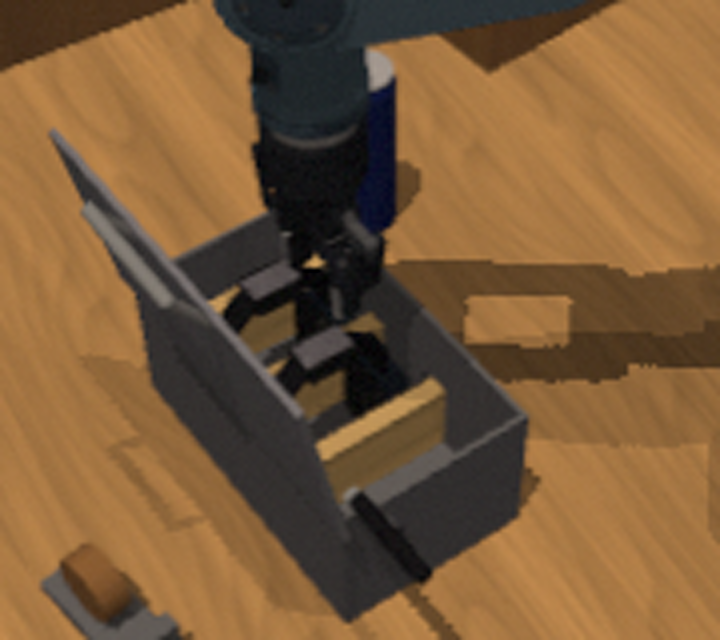

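```bash

python3 -m pendant '[[[0.0028,-0.0019,0.01,0.006,0.005,0.001,-0.3],[0,0,0.02,0,0,0,-0.3],[0,0,0.025,0,0,0,-0.3],[0,0,0.025,0,0,0,-0.3],[0,0,0.013,0,0,0,-0.3],[0,0,0,0,0,0,-0.3],[0,0,0,0,0,0,0],[0,0,0,0,0,0,1],[0,0,0,0,0,0,1],[0,0,0,0,0,0,1]]]'
python3 -m pendant '[[[0,0,0,0,0,0,1],[0,0,-0.01,0,0,0,1],[0,0,-0.02,0,0,0,1],[0,0,-0.03,0,0,0,1],[0,0,-0.03,0,0,0,1],[0,0,-0.03,0,0,0,1],[0,0,-0.03,0,0,0,1],[0,0,-0.035,0,0,0,1],[0,0,-0.03,0,0,0,1],[0,0,-0.02,0,0,0,1]]]'
python3 - <<'E'
from crowns import *
o=goto(rail(0,0,.335),-RY);snap('scene','s13');snap('top','t13')
crop('s13',180,60,430,390,1.8,'c13')
crowns('t13',.176,.008,(50,240,180,240),inrail)
E
```

```text
time_s: 22.65
eef_pos: [0.547, -0.2449, 0.1396]
eef_rot: [-0.001, 0.74, -0.672, 0.005]
wrist_force: [1.5, 0.8, 6.8]
opening: 0.358
time_s: 23.65
eef_pos: [0.5445, -0.2438, 0.3758]
eef_rot: [-0.001, 0.74, -0.672, 0.005]
wrist_force: [0.8, 0.2, -1.6]
opening: 0.359
23.65 [ 0.5445 -0.2438  0.3758] [-6.000e-04  7.401e-01 -6.725e-01  4.700e-03] f [ 0.8  0.2 -1.6] op 0.359
turn [-0.0071 -0.0061  0.0106] shift in final axes [-0.5158 -0.0558  0.0348] in current [-0.5153 -0.0611  0.032 ]
[ 91 200  16  22 291] z 0.176 c [0.5499 0.3689 0.    ] size [53.5 35.3] ang 4.9 local [0.0016 0.0944 0.    ]
```

View pics/c13.png

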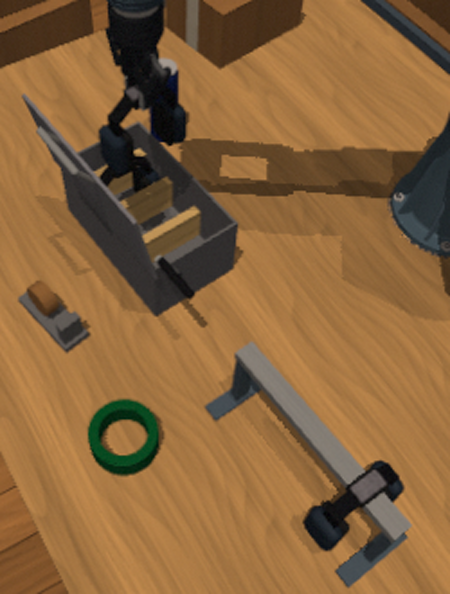

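The first set is measured at rail (1.6, 94) mm and the second set is held. Now I carry it to the middle of the bar.

```bash

python3 -m pendant '[[[-0.01,-0.001,0,-0.007,-0.006,0.0106,1],[-0.02,-0.002,0,0,0,0,1],[-0.03,-0.003,0,0,0,0,1],[-0.035,-0.0042,0,0,0,0,1],[-0.035,-0.0042,0,0,0,0,1],[-0.035,-0.0042,0,0,0,0,1],[-0.035,-0.0042,0,0,0,0,1],[-0.035,-0.0042,0,0,0,0,1],[-0.035,-0.0042,0,0,0,0,1],[-0.035,-0.0042,0,0,0,0,1]]]'
python3 -m pendant '[[[-0.035,-0.0042,0,0,0,0,1],[-0.035,-0.0042,0,0,0,0,1],[-0.035,-0.0042,0,0,0,0,1],[-0.035,-0.0042,0,0,0,0,1],[-0.03,-0.0042,0,0,0,0,1],[-0.025,-0.003,0,0,0,0,1],[-0.01,-0.002,0,0,0,0,1],[0,0,0,0,0,0,1]]]'
python3 - <<'E'
from crowns import *
o=goto(rail(0.003,0,.174),-RY)
E
```

```text
time_s: 24.75
eef_pos: [0.552, 0.0664, 0.3711]
eef_rot: [0.001, 0.737, -0.676, -0.003]
wrist_force: [0.2, -0.2, -1.9]
opening: 0.363
time_s: 25.55
eef_pos: [0.5607, 0.2715, 0.3717]
eef_rot: [0.001, 0.738, -0.675, -0.002]
wrist_force: [0.1, -0.1, -1.5]
opening: 0.361
25.55 [0.5607 0.2715 0.3717] [ 0.0012  0.7376 -0.6753 -0.0022] f [ 0.1 -0.1 -1.5] op 0.361
turn [0.0049 0.0016 0.0031] shift in final axes [-0.0036  0.0011  0.1917] in current [-3.300e-03  1.000e-04  1.917e-01]
```

```bash

python3 -m pendant '[[[-0.0035,0.001,0.01,0.005,0.001,0.003,1],[0,0,0.02,0,0,0,1],[0,0,0.025,0,0,0,1],[0,0,0.025,0,0,0,1],[0,0,0.02,0,0,0,1],[0,0,0.01,0,0,0,1],[0,0,0,0,0,0,1]]]'
python3 - <<'E'
from crowns import *
o=goto(rail(0.003,0,.174),-RY);snap('scene','s14');snap('top','t14')
crop('s14',280,200,450,380,4,'c14');crop('t14',60,150,240,290,4,'c14t')
E
```

```text
time_s: 26.25
eef_pos: [0.56, 0.2722, 0.2611]
eef_rot: [0.0, 0.735, -0.678, -0.0]
wrist_force: [-0.9, -0.1, -1.9]
opening: 0.365
26.25 [0.56   0.2722 0.2611] [ 2.000e-04  7.351e-01 -6.779e-01 -3.000e-04] f [-0.9 -0.1 -1.9] op 0.365
turn [ 0.0007  0.0002 -0.004 ] shift in final axes [-0.0029  0.0005  0.0811] in current [-0.0029  0.0004  0.0811]
```

View pics/c14.png

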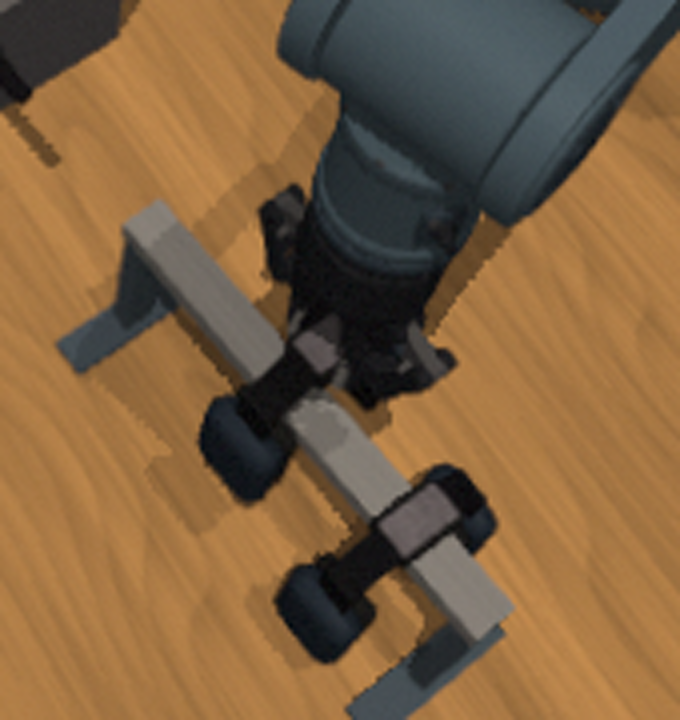

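View pics/c14t.png

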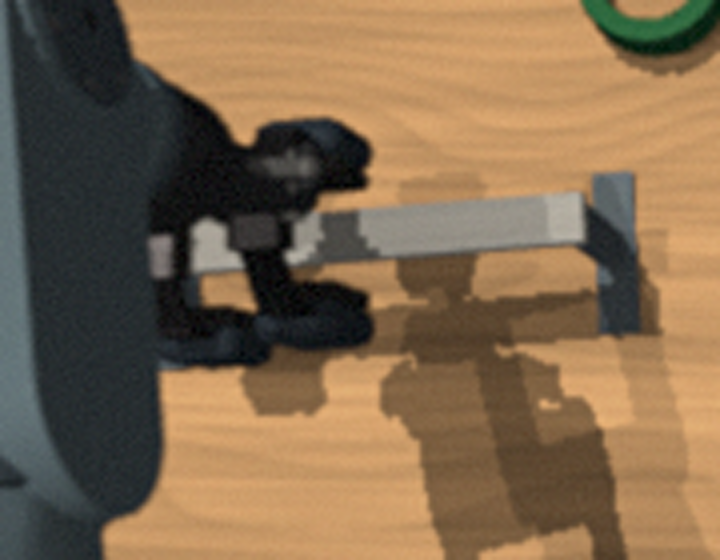

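Again the cups straddle the bar. Lowering and releasing.

```bash

python3 -m pendant '[[[-0.0029,0.0005,0.015,0,0,-0.004,1],[0,0,0.02,0,0,0,1],[0,0,0.02,0,0,0,1],[0,0,0.012,0,0,0,1],[0,0,0.006,0,0,0,1],[0,0,0.004,0,0,0,1],[0,0,0.002,0,0,0,1],[0,0,0,0,0,0,1]]]'
python3 - <<'E'
from crowns import *
o=goto(rail(0.003,0,.174),-RY)
E
```

```text
time_s: 27.15
eef_pos: [0.5609, 0.2764, 0.1849]
eef_rot: [-0.002, 0.737, -0.676, 0.001]
wrist_force: [0.4, -0.2, -2.9]
opening: 0.359
27.15 [0.5609 0.2764 0.1849] [-0.0019  0.7369 -0.6759  0.0009] f [ 0.4 -0.2 -2.9] op 0.359
turn [-0.004   0.0012  0.0013] shift in final axes [0.0012 0.0017 0.0049] in current [0.0012 0.0017 0.0049]
```

```bash

python3 -m pendant '[[[0,0,0.003,0,0,0,1],[0,0,0.002,0,0,0,1],[0,0,0,0,0,0,1]]]'
```

```text
time_s: 27.45
eef_pos: [0.5614, 0.2765, 0.1826]
eef_rot: [-0.003, 0.737, -0.676, 0.001]
wrist_force: [-4.9, -1.7, 13.1]
opening: 0.363
```

Contact is felt. Releasing.

```bash

python3 -m pendant '[[[0,0,0,0,0,0,0.1],[0,0,0,0,0,0,-0.2],[0,0,0,0,0,0,-0.3],[0,0,0,0,0,0,-0.3],[0,0,-0.01,0,0,0,-0.3],[0,0,-0.02,0,0,0,-0.3],[0,0,-0.03,0,0,0,-0.3],[0,0,-0.04,0,0,0,-0.3],[0,0,-0.04,0,0,0,-0.3],[0,0,-0.03,0,0,0,-0.3]]]'
python3 -m pendant '[[[0.03,0.003,0,0,0,0,-0.3],[0.04,0.004,0,0,0,0,-0.3],[0.045,0.0045,0,0,0,0,-0.3],[0.045,0.0045,0,0,0,0,-0.3],[0.045,0.0045,0,0,0,0,-0.3],[0.04,0.004,0,0,0,0,-0.3],[0.03,0.003,0,0,0,0,-0.3]]]'
python3 - <<'E'
from crowns import *
goto(box(-.006,-.0861,.226),-BY);snap('scene','s15');snap('top','t15')
crowns('t15',.176,.008,(50,240,180,240),inrail)
crowns('t15',.136,.0035,(282,400,200,235),inbox)
crop('s15',180,100,440,400,2,'c15')
E
```

```text
time_s: 28.45
eef_pos: [0.5605, 0.2762, 0.3532]
eef_rot: [-0.003, 0.737, -0.676, 0.002]
wrist_force: [0.5, -0.4, 0.5]
opening: 0.648
time_s: 29.15
eef_pos: [0.5561, -0.0028, 0.3498]
eef_rot: [-0.001, 0.736, -0.677, 0.001]
wrist_force: [1.0, 0.3, -0.1]
opening: 0.65
29.15 [ 0.5561 -0.0028  0.3498] [-0.0015  0.7364 -0.6765  0.0012] f [ 1.   0.3 -0.1] op 0.65
turn [-0.0037  0.0003 -0.0076] shift in final axes [0.3239 0.0415 0.1178] in current [0.3243 0.0395 0.1175]
[ 91 200  16  21 288] z 0.1761 c [0.5507 0.3697 0.    ] size [50.9 36.4] ang 1.9 local [0.0025 0.095  0.    ]
[368 208  15  18 208] z 0.1359 c [ 0.544  -0.3289  0.    ] size [43.8 32.7] ang 6.2 local [-0.0067 -0.0858  0.    ]
```

View pics/c15.png

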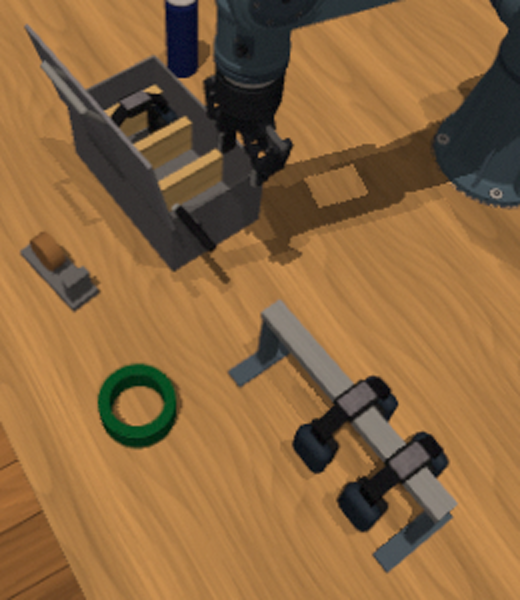

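Two sets hang on the bar, at about (357,398) and (408,458) in the crop. Now the third.

```bash

python3 -m pendant '[[[0.03,0.004,0,-0.004,0,-0.0076,-0.3],[0.04,0.005,0,0,0,0,-0.3],[0.04,0.005,0,0,0,0,-0.3],[0.04,0.005,0,0,0,0,-0.3],[0.04,0.005,0.01,0,0,0,-0.3],[0.04,0.005,0.02,0,0,0,-0.3],[0.04,0.005,0.03,0,0,0,-0.3],[0.03,0.004,0.03,0,0,0,-0.3],[0.024,0.003,0.027,0,0,0,-0.3],[0,0,0,0,0,0,-0.3]]]'
python3 -c '
from h import *; goto(box(-.0067,-.086,.128),-BY);snap("top","t16");crop("t16",270,130,430,260,4,"c16")'
```

```text
time_s: 30.25
eef_pos: [0.5435, -0.3271, 0.227]
eef_rot: [0.0, 0.739, -0.674, -0.004]
wrist_force: [-0.3, 2.2, -0.4]
opening: 0.649
30.25 [ 0.5435 -0.3271  0.227 ] [ 3.000e-04  7.386e-01 -6.742e-01 -4.500e-03] f [-0.3  2.2 -0.4] op 0.649
turn [ 0.0065  0.0062 -0.0012] shift in final axes [ 0.0021 -0.0003  0.093 ] in current [ 0.0026 -0.0009  0.093 ]
```

View pics/c16.png

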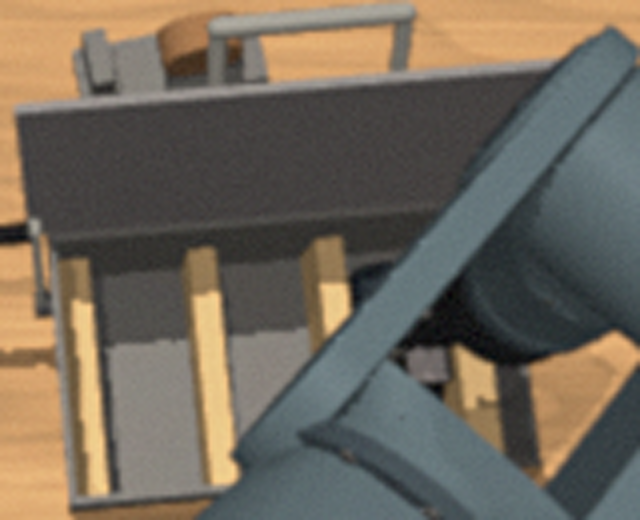

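```bash

python3 -m pendant '[[[0.0026,-0.0009,0.01,0.006,0.005,-0.001,-0.3],[0,0,0.02,0,0,0,-0.3],[0,0,0.025,0,0,0,-0.3],[0,0,0.025,0,0,0,-0.3],[0,0,0.013,0,0,0,-0.3],[0,0,0,0,0,0,-0.3],[0,0,0,0,0,0,0],[0,0,0,0,0,0,1],[0,0,0,0,0,0,1],[0,0,0,0,0,0,1]]]'
python3 -m pendant '[[[0,0,0,0,0,0,1],[0,0,-0.01,0,0,0,1],[0,0,-0.02,0,0,0,1],[0,0,-0.03,0,0,0,1],[0,0,-0.03,0,0,0,1],[0,0,-0.03,0,0,0,1],[0,0,-0.03,0,0,0,1],[0,0,-0.035,0,0,0,1],[0,0,-0.03,0,0,0,1],[0,0,-0.02,0,0,0,1]]]'
python3 - <<'E'
from crowns import *
o=goto(rail(0.003,-.095,.335),-RY);snap('scene','s17');snap('top','t17')
crop('s17',180,60,430,390,1.8,'c17')
crowns('t17',.176,.008,(50,240,180,240),inrail)
E
```

```text
time_s: 31.3
eef_pos: [0.5484, -0.3297, 0.1411]
eef_rot: [-0.001, 0.74, -0.673, 0.005]
wrist_force: [0.8, 2.2, 6.0]
opening: 0.361
time_s: 32.3
eef_pos: [0.5459, -0.3287, 0.3773]
eef_rot: [-0.0, 0.74, -0.673, 0.005]
wrist_force: [0.4, -0.2, -2.0]
opening: 0.356
32.3 [ 0.5459 -0.3287  0.3773] [-4.000e-04  7.397e-01 -6.729e-01  4.800e-03] f [ 0.4 -0.2 -2. ] op 0.356
turn [-0.0071 -0.0066  0.0096] shift in final axes [-0.5054 -0.0646  0.0363] in current [-0.505  -0.0692  0.0334]
[130 198  15  23 274] z 0.1758 c [0.5549 0.2738 0.    ] size [55.6 32.9] ang 6.8 local [-0.0015 -0.0009  0.    ]
[ 91 200  16  22 286] z 0.1762 c [0.5489 0.3688 0.    ] size [52.4 35.8] ang 5.4 local [0.0006 0.0943 0.    ]
```

View pics/c17.png

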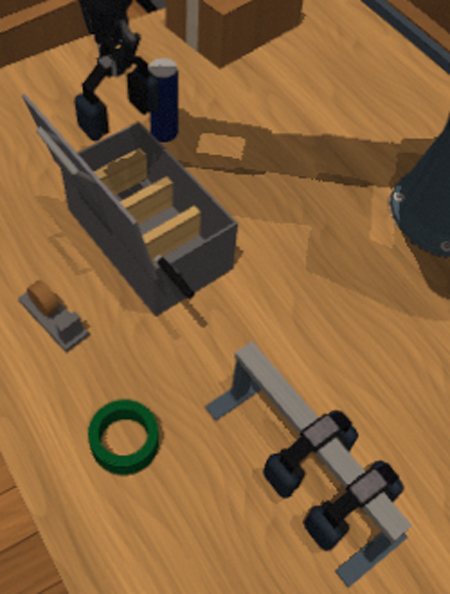

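The third set is lifted and the other two hang at y ≈ 0 and 94 mm. I carry the third to y = −95 mm.

```bash

python3 -m pendant '[[[-0.01,-0.001,0,-0.007,-0.006,0.0096,1],[-0.02,-0.003,0,0,0,0,1],[-0.03,-0.004,0,0,0,0,1],[-0.035,-0.0048,0,0,0,0,1],[-0.035,-0.0048,0,0,0,0,1],[-0.035,-0.0048,0,0,0,0,1],[-0.035,-0.0048,0,0,0,0,1],[-0.035,-0.0048,0,0,0,0,1],[-0.035,-0.0048,0,0,0,0,1],[-0.035,-0.0048,0,0,0,0,1]]]'
python3 -m pendant '[[[-0.035,-0.0048,0,0,0,0,1],[-0.035,-0.0048,0,0,0,0,1],[-0.035,-0.0048,0,0,0,0,1],[-0.035,-0.0048,0,0,0,0,1],[-0.03,-0.0042,0,0,0,0,1],[-0.02,-0.003,0,0,0,0,1],[-0.01,-0.002,0,0,0,0,1],[0,0,0,0,0,0,1]]]'
python3 - <<'E'
from crowns import *
o=goto(rail(0.003,-.095,.174),-RY)
E
```

```text
time_s: 33.4
eef_pos: [0.5598, -0.0177, 0.3724]
eef_rot: [0.001, 0.737, -0.676, -0.003]
wrist_force: [1.3, -0.1, -2.6]
opening: 0.36
time_s: 34.2
eef_pos: [0.5713, 0.1826, 0.3732]
eef_rot: [0.001, 0.737, -0.675, -0.002]
wrist_force: [-0.6, 0.2, -1.7]
opening: 0.363
34.2 [0.5713 0.1826 0.3732] [ 0.0009  0.7375 -0.6754 -0.0023] f [-0.6  0.2 -1.7] op 0.363
turn [0.0045 0.0021 0.0029] shift in final axes [0.0018 0.0041 0.1932] in current [0.0022 0.0033 0.1933]
```

```bash

python3 -m pendant '[[[0.002,0.0035,0.01,0.0045,0.002,0.003,1],[0,0,0.02,0,0,0,1],[0,0,0.025,0,0,0,1],[0,0,0.025,0,0,0,1],[0,0,0.02,0,0,0,1],[0,0,0.01,0,0,0,1],[0,0,0,0,0,0,1]]]'
python3 - <<'E'
from crowns import *
o=goto(rail(0.003,-.095,.174),-RY);snap('scene','s18');snap('top','t18')
crop('s18',280,200,450,380,4,'c18');crop('t18',60,150,240,290,4,'c18t')
E
```

```text
time_s: 34.9
eef_pos: [0.5682, 0.1773, 0.2625]
eef_rot: [0.001, 0.735, -0.678, -0.0]
wrist_force: [0.2, 0.2, -2.0]
opening: 0.357
34.9 [0.5682 0.1773 0.2625] [ 6.000e-04  7.351e-01 -6.780e-01 -3.000e-04] f [ 0.2  0.2 -2. ] op 0.357
turn [ 0.0013 -0.0004 -0.0042] shift in final axes [-0.0031  0.0006  0.0825] in current [-0.0032  0.0005  0.0825]
```

View pics/c18.png

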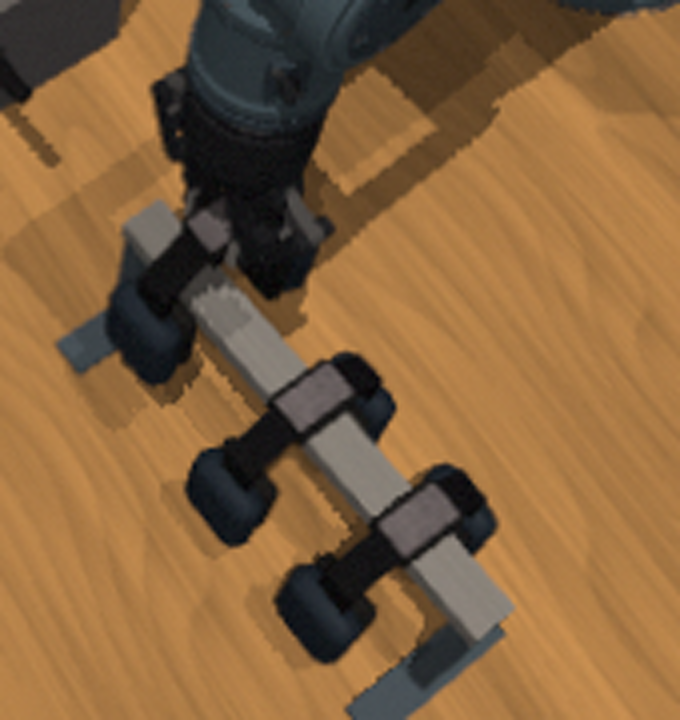

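View pics/c18t.png

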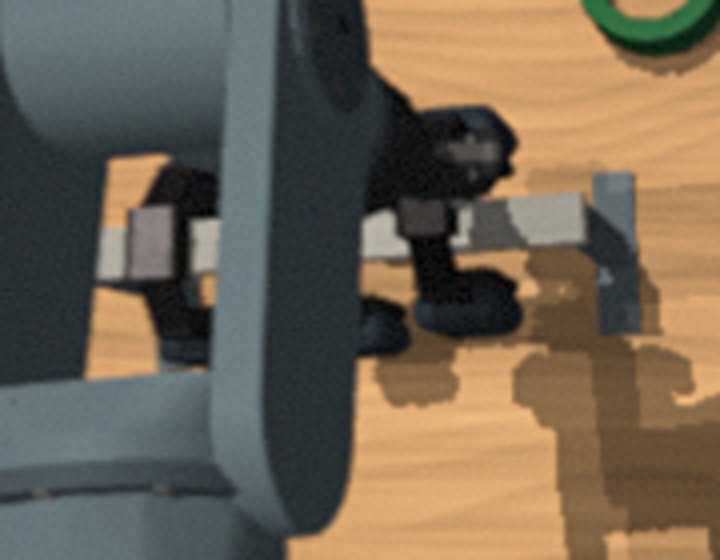

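```bash

python3 -m pendant '[[[-0.0032,0.0005,0.015,0,0,-0.004,1],[0,0,0.02,0,0,0,1],[0,0,0.02,0,0,0,1],[0,0,0.012,0,0,0,1],[0,0,0.006,0,0,0,1],[0,0,0.004,0,0,0,1],[0,0,0.002,0,0,0,1],[0,0,0.002,0,0,0,1],[0,0,0.002,0,0,0,1],[0,0,0,0,0,0,1]]]'
python3 - <<'E'
from crowns import *
o=goto(rail(0.003,-.095,.174),-RY)
E
```

```text
time_s: 36.0
eef_pos: [0.5694, 0.1818, 0.1827]
eef_rot: [-0.002, 0.737, -0.676, 0.001]
wrist_force: [-1.4, -0.8, 2.1]
opening: 0.36
36.0 [0.5694 0.1818 0.1827] [-0.0015  0.737  -0.6759  0.0014] f [-1.4 -0.8  2.1] op 0.36
turn [-0.0041  0.      0.0014] shift in final axes [0.0012 0.0022 0.0027] in current [0.0012 0.0022 0.0027]
```

Contact is felt (+2 N against −2 N when carried). Releasing and backing off.

```bash

python3 -m pendant '[[[0,0,0.001,0,0,0,1],[0,0,0,0,0,0,0.1],[0,0,0,0,0,0,-0.2],[0,0,0,0,0,0,-0.3],[0,0,0,0,0,0,-0.3],[0,0,-0.01,0,0,0,-0.3],[0,0,-0.02,0,0,0,-0.3],[0,0,-0.03,0,0,0,-0.3],[0,0,-0.04,0,0,0,-0.3],[0,0,-0.04,0,0,0,-0.3]]]'
python3 -m pendant '[[[0.03,0.003,-0.02,0,0,0,-0.3],[0.04,0.004,0,0,0,0,-0.3],[0.045,0.0045,0,0,0,0,-0.3],[0.04,0.0045,0,0,0,0,-0.3],[0.02,0.004,0,0,0,0,-0.3],[0.01,0.003,0,0,0,0,-0.3],[0,0,0,0,0,0,-0.3]]]'
python3 - <<'E'
from crowns import *
st();snap('scene','s19');snap('top','t19')
crowns('t19',.176,.008,(50,240,180,240),inrail)
crop('s19',180,100,440,400,2,'c19')
E
```

```text
time_s: 37.0
eef_pos: [0.5682, 0.1816, 0.3224]
eef_rot: [-0.001, 0.737, -0.676, 0.001]
wrist_force: [0.9, 0.0, -0.5]
opening: 0.65
time_s: 37.7
eef_pos: [0.5614, -0.0055, 0.3411]
eef_rot: [-0.001, 0.736, -0.677, 0.001]
wrist_force: [0.4, 0.5, -0.2]
opening: 0.649
37.7 [ 0.5614 -0.0055  0.3411] [-0.0011  0.7363 -0.6766  0.0011] f [ 0.4  0.5 -0.2] op 0.649
[171 195  11  21 138] z 0.1759 c [0.5622 0.1705 0.    ] size [20.9 53.8] ang 73.7 local [-0.003  -0.1044  0.    ]
[130 198   7  16  61] z 0.1767 c [0.5625 0.2838 0.    ] size [39.5 13.1] ang 0.0 local [0.0069 0.0085 0.    ]
[ 91 200  16  23 291] z 0.1761 c [0.5489 0.3688 0.    ] size [55.3 35.5] ang 4.8 local [0.0006 0.0943 0.    ]
```

View pics/c19.png

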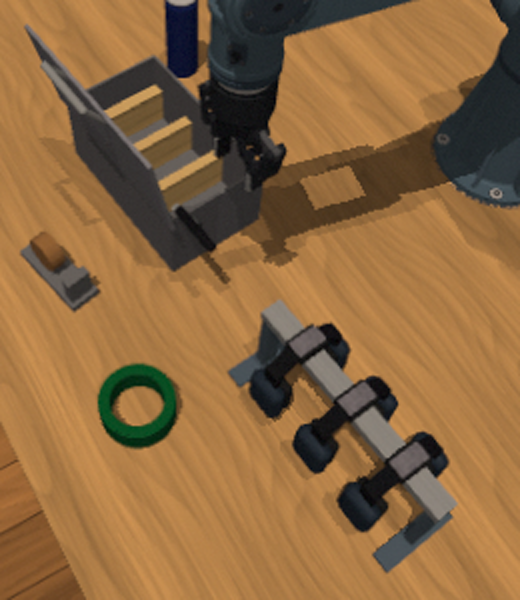

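All three hang on the bar, at crop (305,345), (357,398) and (408,458). I turn the tool back for the stay and check the rail again from above.

```bash

python3 -m pendant '[[[0,0,0,0,0,-0.143,0],[0,0,0,0,0,-0.143,0],[0,0,0,0,0,-0.143,0],[0,0,0,0,0,-0.143,0],[0,0,0,0,0,-0.143,0],[0,0,0,0,0,-0.143,0],[0,0,0,0,0,-0.143,0],[0,0,0,0,0,-0.143,0],[0,0,0,0,0,-0.143,0],[0,0,0,0,0,-0.143,0]]]'
python3 -c '
from h import *; goto(box(.0803,.222,.186),BX)'
```

```text
time_s: 38.8
eef_pos: [0.5616, -0.0028, 0.3406]
eef_rot: [-0.0, 1.0, -0.023, 0.001]
wrist_force: [0.4, -0.6, -0.2]
opening: 0.503
38.8 [ 0.5616 -0.0028  0.3406] [-4.000e-04  9.997e-01 -2.310e-02  1.300e-03] f [ 0.4 -0.6 -0.2] op 0.503
turn [-0.0006 -0.0026 -0.1386] shift in final axes [0.0394 0.0153 0.1486] in current [0.0407 0.0098 0.1487]
```

```bash

python3 -m pendant '[[[0,0,0,0,-0.0026,-0.1386,0],[0.02,0.008,0.02,0,0,0,0],[0.019,0.007,0.03,0,0,0,0],[0,0,0.03,0,0,0,0],[0,0,0.01,0,0,0,0],[0,0,0,0,0,0,0]]]'
python3 - <<'E'
from crowns import *
goto(box(.0803,.222,.186),BX);snap('scene','s20');snap('top','t20')
crowns('t20',.176,.008,(50,240,180,240),inrail)
crop('t20',60,150,300,290,3,'c20')
E
```

```text
time_s: 39.4
eef_pos: [0.6005, -0.0148, 0.2488]
eef_rot: [-0.001, 0.999, 0.043, -0.002]
wrist_force: [-0.3, 0.9, 0.5]
opening: 0.497
39.4 [ 0.6005 -0.0148  0.2488] [-8.000e-04  9.991e-01  4.280e-02 -2.000e-03] f [-0.3  0.9  0.5] op 0.497
turn [-0.0017  0.004  -0.0066] shift in final axes [ 0.0017 -0.0002  0.0568] in current [ 0.0019 -0.0001  0.0567]
[130 198  14  22 269] z 0.176 c [0.5557 0.2741 0.    ] size [53.5 32.1] ang 1.7 local [-0.0007 -0.0007  0.    ]
[ 91 200  16  22 288] z 0.176 c [0.5493 0.369  0.    ] size [53.  35.5] ang 4.8 local [0.001  0.0945 0.    ]
```

View pics/c20.png

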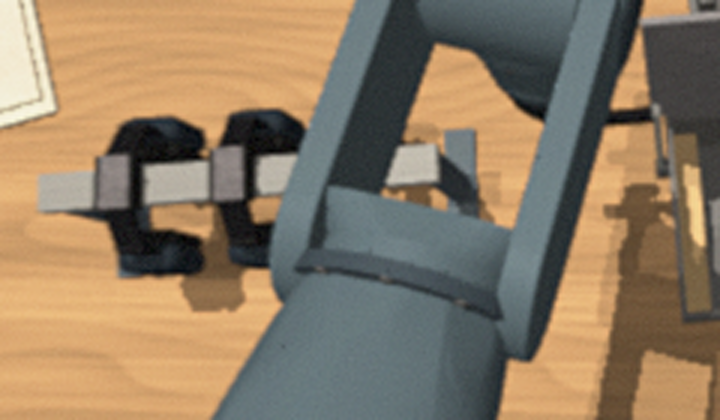

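View pics/s20.png

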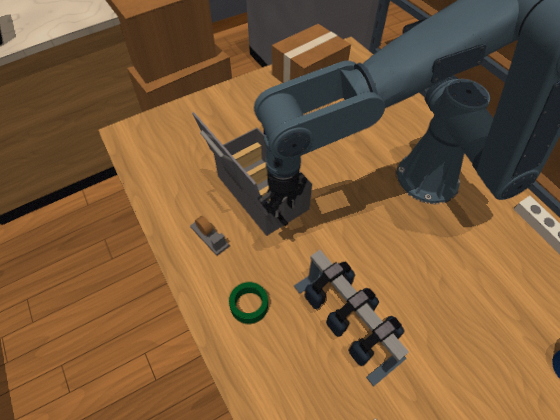

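```bash
python3 - <<'E'
from crowns import *
W=world('scene',np.load('pics/s20.npy'))
v,u=np.mgrid[0:420,0:560]; L=np.einsum('...i,ij->...j',W-RO,np.c_[RX,RY,[0,0,1]])
im=cv2.imread('pics/s20.png').astype(int)
m=(abs(L[...,2]-.176)<.005)&(abs(L[...,0])<.06)&(abs(L[...,1])<.16)
n,cc,s,_=cv2.connectedComponentsWithStats(m.astype(np.uint8))
for i in range(1,n):
    if s[i,4]>30: P=L[cc==i]; print(s[i],P.mean(0).round(4),((P.max(0)+P.min(0))/2).round(4))
E
```

```text
[323 262  21  18 202] [ 0.003  -0.0911  0.1755] [ 0.0032 -0.0918  0.1756]
[348 289  21  21 234] [0.0022 0.0043 0.1759] [0.0018 0.0036 0.1755]
[373 319  23  22 246] [0.0031 0.0984 0.1763] [0.0016 0.0982 0.176 ]
```

All three crowns sit with their tops at 0.176 m, within 3 mm of centre across the bar. Now I fold the stay down.

```bash

python3 -m pendant '[[[0.0019,0,0.02,-0.0017,0.004,-0.0066,0],[0,0,0.025,0,0,0,0],[0,0,0.009,0,0,0,0],[0,0,0,0,0,0,0.3],[0,0,0,0,0,0,1],[0,0,0,0,0,0,1],[0,0,0,0,0,0,1],[0,0,0,0,0,0,1]]]'
python3 -c '
from h import *; p=inbox(goto(box(.0803,.222,.186),BX)["eef_pos"])-[0,0,.006]; print(p, np.arctan2(p[2]-.11,-(p[0]-.047)))
A=np.linspace(1.98,-.03,17)
for x,z in zip(np.diff(-.08*np.cos(A)),np.diff(.08*np.sin(A))): print(f"[{x:.4f},0,{-z:.4f},0,0,0,1]",end=",")'
```

```text
time_s: 40.3
eef_pos: [0.603, -0.0163, 0.1985]
eef_rot: [0.001, 0.999, 0.045, 0.001]
wrist_force: [-7.5, -1.4, 3.1]
opening: 0.139
40.3 [ 0.603  -0.0163  0.1985] [0.001  0.999  0.0454 0.0014] f [-7.5 -1.4  3.1] op 0.139
turn [ 0.0021 -0.0026 -0.0014] shift in final axes [-0.0006 -0.002   0.0065] in current [-0.0007 -0.002   0.0065]
[0.08094771 0.22003651 0.19249062] 1.9612062482067851
[-0.0094,0,-0.0034,0,0,0,1],[-0.0098,0,-0.0022,0,0,0,1],[-0.0100,0,-0.0010,0,0,0,1],[-0.0100,0,0.0003,0,0,0,1],[-0.0099,0,0.0016,0,0,0,1],[-0.0096,0,0.0028,0,0,0,1],[-0.0092,0,0.0040,0,0,0,1],[-0.0087,0,0.0051,0,0,0,1],[-0.0079,0,0.0061,0,0,0,1],[-0.0071,0,0.0071,0,0,0,1],[-0.0062,0,0.0079,0,0,0,1],[-0.0051,0,0.0086,0,0,0,1],[-0.0040,0,0.0092,0,0,0,1],[-0.0028,0,0.0096,0,0,0,1],[-0.0016,0,0.0099,0,0,0,1],[-0.0003,0,0.0100,0,0,0,1],
```

```bash

python3 -m pendant '[[[-0.0094,0,-0.0034,0,0,0,1],[-0.0098,0,-0.0022,0,0,0,1],[-0.0100,0,-0.0010,0,0,0,1],[-0.0100,0,0.0003,0,0,0,1],[-0.0099,0,0.0016,0,0,0,1],[-0.0096,0,0.0028,0,0,0,1],[-0.0092,0,0.0040,0,0,0,1],[-0.0087,0,0.0051,0,0,0,1]]]'
python3 -m pendant '[[[-0.0079,0,0.0061,0,0,0,1],[-0.0071,0,0.0071,0,0,0,1],[-0.0062,0,0.0079,0,0,0,1],[-0.0051,0,0.0086,0,0,0,1],[-0.0040,0,0.0092,0,0,0,1],[-0.0028,0,0.0096,0,0,0,1],[-0.0016,0,0.0099,0,0,0,1],[-0.0003,0,0.0100,0,0,0,1],[0,0,0,0,0,0,1]]]'
python3 -c '
from h import *; p=inbox(st()["eef_pos"])-[0,0,.006]; print(p, np.arctan2(p[2]-.11,-(p[0]-.047)))'
```

```text
time_s: 41.1
eef_pos: [0.5297, -0.0233, 0.1942]
eef_rot: [0.002, 0.999, 0.046, 0.006]
wrist_force: [-3.2, -0.7, 8.6]
opening: 0.135
time_s: 42.0
eef_pos: [0.4902, -0.0267, 0.1197]
eef_rot: [0.001, 0.999, 0.045, -0.001]
wrist_force: [-5.5, -2.7, -2.7]
opening: 0.138
42.0 [ 0.4902 -0.0267  0.1197] [ 8.00e-04  9.99e-01  4.54e-02 -6.00e-04] f [-5.5 -2.7 -2.7] op 0.138
[-0.03238287  0.22014046  0.1137264 ] 0.046907661824079905
```

```bash

python3 -m pendant '[[[0,0,0.004,0,0,0,1],[0,0,0,0,0,0,0],[0,0,0,0,0,0,0],[0,0,-0.02,0,0,0,0],[0,0,-0.03,0,0,0,0],[0,0,-0.04,0,0,0,0],[0,0,-0.05,0,0,0,0],[0,0,-0.05,0,0,0,0],[0,0,-0.04,0,0,0,0],[0,0,-0.03,0,0,0,0]]]'
python3 -c '
from h import *; snap("scene","s21");snap("top","t21")
d=np.load("pics/t21.npy");W=world("top",d)
for u in (252,258,265,272):print([W[v,u].round(3).tolist() for v in (236,238)])
crop("t21",230,120,430,270,4,"c21"); goto(box(.149,0,.37),BX)'
```

```text
time_s: 43.0
eef_pos: [0.4924, -0.0261, 0.3812]
eef_rot: [0.002, 0.999, 0.045, 0.005]
wrist_force: [0.4, -0.1, -1.2]
opening: 0.498
[[0.44, -0.067, 0.725], [0.438, -0.067, 0.724]]
[[0.441, -0.073, 0.722], [0.439, -0.073, 0.717]]
[[0.443, -0.079, 0.694], [0.442, -0.078, 0.686]]
[[0.493, -0.062, 0.118], [0.488, -0.062, 0.113]]
43.1 [ 0.4938 -0.0265  0.3832] [0.0026 0.9989 0.0455 0.0076] f [ 0.2 -0.2 -0.1] op 0.499
turn [ 0.0058 -0.0149 -0.0013] shift in final axes [0.1778 0.22   0.0072] in current [0.1779 0.2197 0.0111]
```

View pics/s21.png

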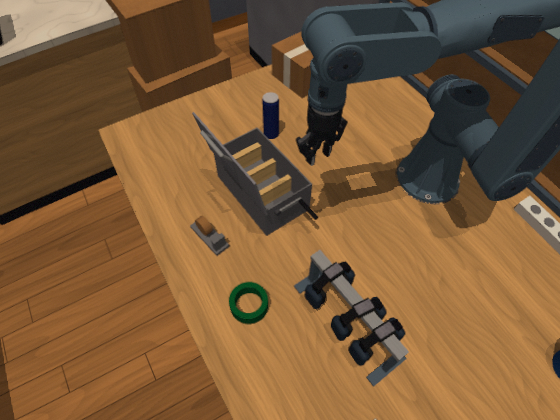

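View pics/c21.png

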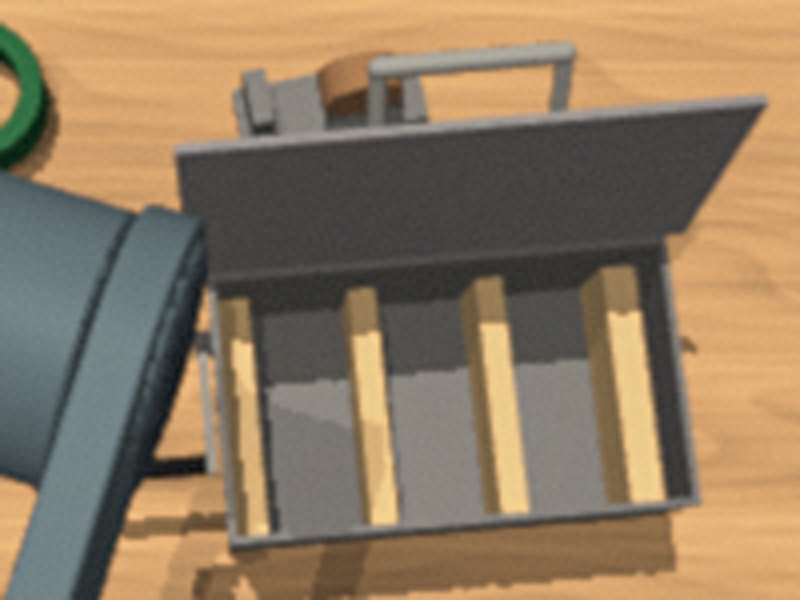

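The stay is folded, with its knob top at about 0.117 m. The middle ear set looks knocked along the bar towards the far one, now near (362,308), so I measure it.

```bash
cat > rs.py <<'E'
from crowns import *
def rs(name):
    W=world('scene',np.load(f'pics/{name}.npy'))
    L=np.einsum('...i,ij->...j',W-RO,np.c_[RX,RY,[0,0,1]])
    m=(abs(L[...,2]-.176)<.006)&(abs(L[...,0])<.06)&(abs(L[...,1])<.17)
    n,cc,s,_=cv2.connectedComponentsWithStats(m.astype(np.uint8))
    for i in range(1,n):
        if s[i,4]>30: P=L[cc==i]; print(s[i],P.mean(0).round(4),((P.max(0)+P.min(0))/2).round(4))
E
python3 - <<'E'
from rs import *
rs('s21'); snap('scene','s22'); rs('s22'); crop('s22',280,230,430,390,4,'c22')
E
```

```text
[323 262  21  18 209] [ 0.0034 -0.0907  0.1755] [ 0.0038 -0.0912  0.1749]
[353 298  22  19 245] [0.0055 0.0274 0.1762] [0.0057 0.0277 0.1755]
[373 320  23  21 254] [0.0038 0.0995 0.1762] [0.0028 0.0996 0.1757]
[323 262  21  18 206] [ 0.0034 -0.0909  0.1755] [ 0.0037 -0.0915  0.175 ]
[353 298  22  19 248] [0.005  0.0273 0.1762] [0.0044 0.0271 0.175 ]
[374 320  22  22 250] [0.0035 0.0998 0.176 ] [0.0029 0.0995 0.1752]
```

View pics/c22.png

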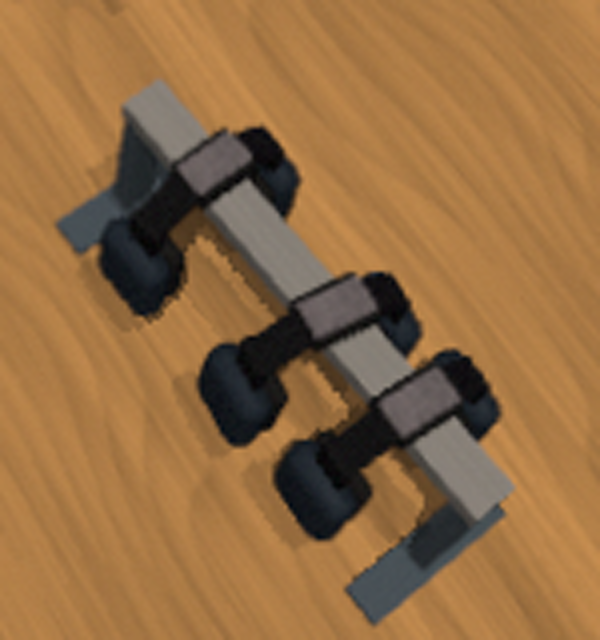

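The knocked set slid about 24 mm along the bar but still hangs level at y ≈ 27 mm, within limits, so I leave it. Next, the lid handle.

```bash

python3 -m pendant '[[[0,0,-0.02,0.0058,-0.0149,0,0],[0.02,0.027,0,0,0,0,0],[0.025,0.03,0,0,0,0,0],[0.025,0.03,0,0,0,0,0],[0.025,0.03,0,0,0,0,0],[0.025,0.03,0,0,0,0,0],[0.025,0.03,0,0,0,0,0],[0.02,0.025,0,0,0,0,0],[0.012,0.018,0,0,0,0,0],[0,0,0,0,0,0,0]]]'
python3 -c '
from h import *; goto(box(.149,0,.337),BX); snap("scene","s23");snap("top","t23");crop("s23",150,20,350,200,3.5,"c23")
r=np.hypot(.203,.026);p0=np.arctan2(.026,.203);print(.0875-r*np.cos(p0+1.75),.14+r*np.sin(p0+1.75))
W=world("scene",np.load("pics/s23.npy")); L=np.einsum("...i,ij->...j",W-BO,np.c_[BX,BY,[0,0,1]])
m=(L[...,2]>.32)&(abs(L[...,1])<.16)&(L[...,0]>.09)&(L[...,0]<.16)&(L[...,2]<.35); print(L[m].mean(0),L[m].max(0))'
```

```text
time_s: 44.15
eef_pos: [0.6883, -0.2314, 0.3899]
eef_rot: [-0.003, 0.999, 0.044, -0.007]
wrist_force: [0.4, -0.4, -0.2]
opening: 0.498
44.15 [ 0.6883 -0.2314  0.3899] [-0.0027  0.999   0.0442 -0.0073] f [ 0.4 -0.4 -0.2] op 0.498
turn [-0.0061  0.0144 -0.0039] shift in final axes [ 0.003  -0.002   0.0469] in current [ 0.0037 -0.0017  0.0469]
0.14926758391556927 0.3351147497685224
[0.1486524  0.01937539 0.33714445] [0.15542498 0.06096385 0.3441304 ]
```

View pics/c23.png

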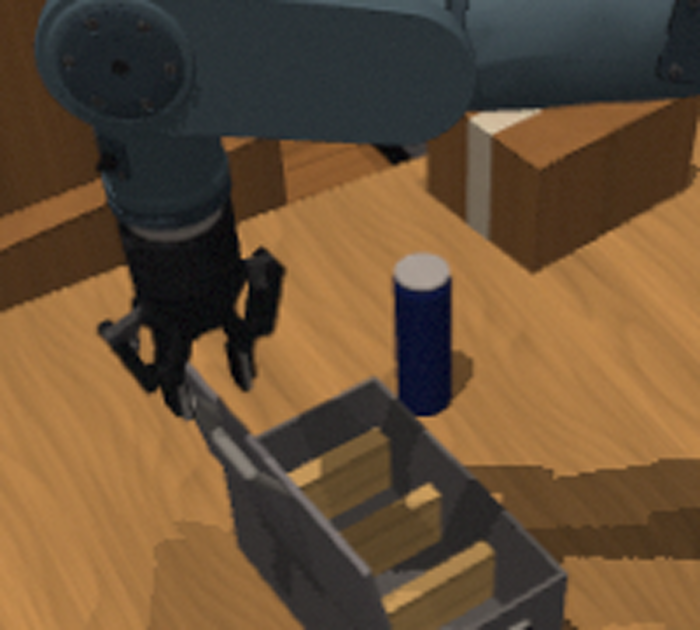

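```bash

python3 -m pendant '[[[0.0037,-0.0017,0.014,-0.006,0.0144,-0.0039,0],[0,0,0.015,0,0,0,0],[0,0,0.015,0,0,0,0],[0,0,0,0,0,0,0.3],[0,0,0,0,0,0,1],[0,0,0,0,0,0,1],[0,0,0,0,0,0,1],[0,0,0,0,0,0,1]]]'
python3 -c '
from h import *; p=inbox(st()["eef_pos"])-[0,0,.006]; print(p)
r=np.hypot(.203,.026);p0=np.arctan2(.026,.203)
A=np.linspace(1.75,-.0,24); X=.0875-r*np.cos(p0+A); Z=.14+r*np.sin(p0+A)
for x,z in zip(np.diff(X),np.diff(Z)): print(f"[{x:.4f},0,{-z:.4f},0,0,0,1]",end=",")'
```

```text
time_s: 45.05
eef_pos: [0.6914, -0.2269, 0.3499]
eef_rot: [0.001, 0.999, 0.047, 0.002]
wrist_force: [-0.3, 1.3, -1.6]
opening: 0.113
45.05 [ 0.6914 -0.2269  0.3499] [6.000e-04 9.989e-01 4.730e-02 1.800e-03] f [-0.3  1.3 -1.6] op 0.113
[0.14950697 0.00224567 0.34390698]
[-0.0150,0,-0.0041,0,0,0,1],[-0.0153,0,-0.0030,0,0,0,1],[-0.0155,0,-0.0018,0,0,0,1],[-0.0156,0,-0.0006,0,0,0,1],[-0.0156,0,0.0006,0,0,0,1],[-0.0155,0,0.0017,0,0,0,1],[-0.0153,0,0.0029,0,0,0,1],[-0.0150,0,0.0041,0,0,0,1],[-0.0147,0,0.0052,0,0,0,1],[-0.0142,0,0.0063,0,0,0,1],[-0.0137,0,0.0074,0,0,0,1],[-0.0131,0,0.0084,0,0,0,1],[-0.0124,0,0.0094,0,0,0,1],[-0.0117,0,0.0103,0,0,0,1],[-0.0109,0,0.0111,0,0,0,1],[-0.0100,0,0.0119,0,0,0,1],[-0.0091,0,0.0127,0,0,0,1],[-0.0081,0,0.0133,0,0,0,1],[-0.0070,0,0.0139,0,0,0,1],[-0.0060,0,0.0144,0,0,0,1],[-0.0049,0,0.0148,0,0,0,1],[-0.0037,0,0.0151,0,0,0,1],[-0.0026,0,0.0154,0,0,0,1],
```

```bash

python3 -m pendant '[[[-0.0150,0,-0.0041,0,0,0,1],[-0.0153,0,-0.0030,0,0,0,1],[-0.0155,0,-0.0018,0,0,0,1],[-0.0156,0,-0.0006,0,0,0,1],[-0.0156,0,0.0006,0,0,0,1],[-0.0155,0,0.0017,0,0,0,1],[-0.0153,0,0.0029,0,0,0,1],[-0.0150,0,0.0041,0,0,0,1]]]'
python3 -m pendant '[[[-0.0147,0,0.0052,0,0,0,1],[-0.0142,0,0.0063,0,0,0,1],[-0.0137,0,0.0074,0,0,0,1],[-0.0131,0,0.0084,0,0,0,1],[-0.0124,0,0.0094,0,0,0,1],[-0.0117,0,0.0103,0,0,0,1],[-0.0109,0,0.0111,0,0,0,1],[-0.0100,0,0.0119,0,0,0,1]]]'
python3 -c '
from h import *; p=inbox(st()["eef_pos"])-[0,0,.006]; print(p, np.arctan2(p[2]-.14,-(p[0]-.0875))-np.arctan2(.026,.203))'
```

```text
time_s: 45.85
eef_pos: [0.5701, -0.2382, 0.353]
eef_rot: [0.002, 0.999, 0.048, 0.005]
wrist_force: [5.5, 2.3, -7.4]
opening: 0.108
time_s: 46.65
eef_pos: [0.4696, -0.2477, 0.28]
eef_rot: [0.001, 0.999, 0.047, 0.003]
wrist_force: [5.9, 3.7, -4.1]
opening: 0.108
46.65 [ 0.4696 -0.2477  0.28  ] [7.000e-04 9.989e-01 4.740e-02 3.400e-03] f [ 5.9  3.7 -4.1] op 0.108
[-0.07322132  0.00195886  0.2739868 ] 0.567545226108765
```

```bash

python3 -m pendant '[[[-0.0091,0,0.0127,0,0,0,1],[-0.0081,0,0.0133,0,0,0,1],[-0.0070,0,0.0139,0,0,0,1],[-0.0060,0,0.0144,0,0,0,1],[-0.0049,0,0.0148,0,0,0,1],[-0.0037,0,0.0151,0,0,0,1],[-0.0026,0,0.0154,0,0,0,1],[0,0,0.002,0,0,0,1],[0,0,0,0,0,0,1]]]'
python3 -c '
from h import *; p=inbox(st()["eef_pos"])-[0,0,.006]; print(p, np.arctan2(p[2]-.14,-(p[0]-.0875))-np.arctan2(.026,.203))'
```

```text
time_s: 47.55
eef_pos: [0.4281, -0.2529, 0.1788]
eef_rot: [0.001, 0.999, 0.048, 0.002]
wrist_force: [-5.7, 4.3, 10.9]
opening: 0.109
47.55 [ 0.4281 -0.2529  0.1788] [0.0014 0.9989 0.0476 0.0015] f [-5.7  4.3 10.9] op 0.109
[-0.11505407  0.00058342  0.17278558] 0.033083893923097546
```

Release and retreat towards the robot side.

```bash

python3 -m pendant '[[[0,0,0,0,0,0,0.5],[0,0,0,0,0,0,0.2],[0,0,0,0,0,0,0.2],[0,0,-0.02,0,0,0,0.2],[0,0,-0.03,0,0,0,0.2],[0,0,-0.04,0,0,0,0.2],[-0.01,0,-0.04,0,0,0,0.2],[-0.03,0,-0.03,0,0,0,0.2],[-0.03,0,0,0,0,0,0.2],[0,0,0,0,0,0,0.2]]]'
python3 - <<'E'
from rs import *
st(); snap('scene','s25');snap('top','t25'); rs('s25')
W=world('top',np.load('pics/t25.npy'));Z=W[...,2]
v,u=np.mgrid[0:420,0:560]
for n,a,b,c,d in (('lid back',290,390,190,200),('lid front',295,320,240,250),('lid front',380,400,235,243)): print(n,np.median(Z[c:d,a:b]).round(4))
crowns('t25',.176,.008,(50,240,180,240),inrail)
for uu in (255,265,275):print([W[v,uu].round(3).tolist() for v in (236,238)])
def c(name,reg,lo):
    m=(Z>lo)&(u>reg[0])&(u<reg[1])&(v>reg[2])&(v<reg[3]); W0=world('top',np.load('pics/top0.npy')); m0=(W0[...,2]>lo)&(u>reg[0])&(u<reg[1])&(v>reg[2])&(v<reg[3])
    print(name,m.sum(),m0.sum(),(np.median(W[m],0)-np.median(W0[m0],0)).round(4))
c('can',(405,458,268,300),.15);c('disp',(285,340,130,162),.03);c('roll',(200,245,120,168),.03)
E
```

```text
time_s: 48.55
eef_pos: [0.3564, -0.2594, 0.3383]
eef_rot: [0.002, 0.999, 0.046, 0.002]
wrist_force: [-0.2, 0.3, -0.8]
opening: 0.4
48.55 [ 0.3564 -0.2594  0.3383] [0.0022 0.9989 0.0463 0.0022] f [-0.2  0.3 -0.8] op 0.4
[323 262  21  19 205] [ 0.0032 -0.0909  0.1755] [ 0.0038 -0.0914  0.1752]
[353 298  22  19 242] [0.0046 0.0272 0.1754] [0.0035 0.027  0.1749]
[374 320  22  22 250] [0.0037 0.0997 0.1762] [0.0039 0.0996 0.1757]
lid back 0.1467
lid front 0.1469
lid front 0.1465
[168 194  14  22 266] z 0.176 c [0.5659 0.1801 0.    ] size [53.  31.9] ang 4.1 local [ 0.0015 -0.0952  0.    ]
[119 198  17  22 272] z 0.1761 c [0.5557 0.2977 0.    ] size [34.  54.8] ang 82.9 local [0.0013 0.0228 0.    ]
[ 90 200  17  22 292] z 0.1759 c [0.5501 0.371  0.    ] size [36.7 53.1] ang 88.6 local [0.002  0.0964 0.    ]
[[0.493, -0.018, 0.118], [0.488, -0.018, 0.119]]
[[0.493, -0.044, 0.115], [0.488, -0.044, 0.121]]
[[0.493, -0.07, 0.12], [0.488, -0.07, 0.115]]
can 1279 584 [0.0106 0.1981 0.4854]
disp 373 374 [ 0.0001 -0.0005 -0.0003]
roll 688 686 [-0.0005 -0.     -0.0003]
```

View pics/s25.png

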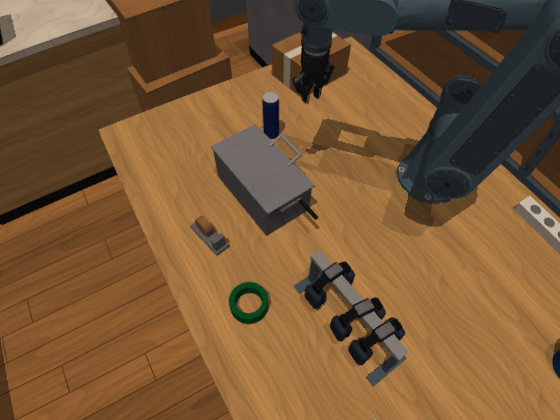

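View pics/t25.png

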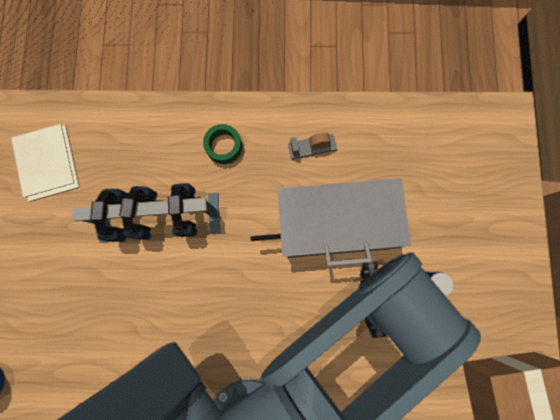

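The lid is flat (front and back both 0.147 m), the stay is down, all three sets hang and the arm touches nothing. The arm hides the can in the top view, but the scene view shows it unchanged at (271,115).

```bash
python3 -c 'from bench import ctrl; print(ctrl.hand_in())'
```

```text
the job is handed in; nothing more can be done
None
```

The job is done and handed in at about 49 s: I opened the lid, flipped the stay up, hung all three sets of ear defenders on the bar, then folded the stay and closed the lid.

**Last checks before hand-in:**
- **Ear defenders:** all three crown tops measured about 0.176 m. They sit within about 2 mm of the bar's centre across it in the top view (under 5 mm in the scene view), at y of about −95, +23 and +96 mm along the rail.
- **Lid and stay:** the lid is flat, with front and back both at 0.147 m. The stay's knob is at its folded height.
- **Bystanders:** the tape roll and the dispenser moved less than 1 mm. The arm hid the spray can in the top view, so my numeric check on it came out meaningless. In the scene picture it stands where it was.

**What disagreed:** after the stay was folded, the middle set turned out to have been knocked about 24 mm along the bar and slightly turned. It still hung level and within the limits, so I left it. The two cameras differ by about 4 mm on positions along the bar. `hand_in` gave no verdict.

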